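# Pack the power modules and ready the kit carrier

## Task

Pull the top drawer of the bench cabinet open and pack every power module lying in it into the empty pockets of the kit carrier, one to a pocket, lying flat and pressed down flush. Only when all are packed, swing the carrier's carry handle up until it seats upright in its detent; push the drawer fully shut again, leave the modules that were already packed flush in their pockets, and do not disturb the meter, the stock bin or the wire reel.

Things in the scene. Friction and masses are not known exactly. Their poses are not given: they have to be found in the camera images.
- cab: grey benchtop cabinet 250 deep x 330 wide x 150 mm high on a 6 mm plinth, two blue drawer fronts (only the top drawer is needed); origin under its centre, x into it, away from its front; its top is 156 mm above the table. The fixed body's front edge is 110 mm along -x of its origin
- cab_drawer0 (a joint): the cabinet's top drawer: 0 m = shut, grows as it is pulled out along the cabinet's -x, stop at 0.19 m; it needs about 1 N and stays where it is left. Inside 205 mm front to back, 288 mm across, walls 43 mm above its floor; the floor is 91 mm above the table, so modules lying flat there have their centres at 101 mm. At 0.15 m all of them can be reached
- cab_drawer0_handle (a point): middle of the top drawer's steel bar handle: round bar 11 mm thick, 120 mm long, level, 35 mm off the drawer front (50 mm ahead of the fixed cabinet when shut), 118 mm above the table. Axes: x into the cabinet (pull along -x), y along the bar, z up. The drawer's inner front wall is 56 mm along +x from here, the middle of its floor 159 mm
- carrier: grey moulded kit carrier, a block 154 (x) x 166 (y) x 40 mm high with six pockets in its top in two rows of three; fixed to the bench; origin under its centre on the table, z up. A black hinge boss sticks out 12 mm at the middle of each y side
- handle (a joint): carry handle of the carrier, a U of two flat steel arms and a black rubber grip, hinged about the carrier's y axis. 0 rad = folded level on the carrier's +x side, grows as the grip swings up; upright at 1.571, its stop. A sprung ball detent is met at 1.1 rad, passed at about 1.35 (1 to 2 N at the grip) and then holds it upright; let go before that, it falls back
- handle_grip (a point): middle of the handle's rubber grip, a round bar 13 mm thick and 196 mm long (along y), 112 mm from the hinge axis; folded down it lies 28 mm above the table and 28 mm clear of the carrier's side; upright it stands 140 mm above the table
- handle_hinge (a point): middle of the handle's hinge axis: 28 mm above the table at the carrier's centre; y along the axis
- pocket0 (a point): pocket of the carrier at x = -35, y = -52 mm of it: centre of the mouth, level with the carrier's top (40 mm above the table); x along its 60 mm length, y along its 42 mm width; 20 mm deep, mouth bevelled 2 mm: a module fits with 2 mm to spare on every side and then lies level with the carrier's top. May be taken already
- pocket1 (a point): pocket of the carrier at x = -35, y = 0 mm of it: centre of the mouth, level with the carrier's top (40 mm above the table); x along its 60 mm length, y along its 42 mm width; 20 mm deep, mouth bevelled 2 mm: a module fits with 2 mm to spare on every side and then lies level with the carrier's top. May be taken already
- pocket2 (a point): pocket of the carrier at x = -35, y = 52 mm of it: centre of the mouth, level with the carrier's top (40 mm above the table); x along its 60 mm length, y along its 42 mm width; 20 mm deep, mouth bevelled 2 mm: a module fits with 2 mm to spare on every side and then lies level with the carrier's top. May be taken already
- pocket3 (a point): pocket of the carrier at x = 35, y = -52 mm of it: centre of the mouth, level with the carrier's top (40 mm above the table); x along its 60 mm length, y along its 42 mm width; 20 mm deep, mouth bevelled 2 mm: a module fits with 2 mm to spare on every side and then lies level with the carrier's top. May be taken already
- pocket4 (a point): pocket of the carrier at x = 35, y = 0 mm of it: centre of the mouth, level with the carrier's top (40 mm above the table); x along its 60 mm length, y along its 42 mm width; 20 mm deep, mouth bevelled 2 mm: a module fits with 2 mm to spare on every side and then lies level with the carrier's top. May be taken already
- pocket5 (a point): pocket of the carrier at x = 35, y = 52 mm of it: centre of the mouth, level with the carrier's top (40 mm above the table); x along its 60 mm length, y along its 42 mm width; 20 mm deep, mouth bevelled 2 mm: a module fits with 2 mm to spare on every side and then lies level with the carrier's top. May be taken already
- module0: blue potted power module, a plain block 56 x 38 x 20 mm, 70 g, silver label and yellow stripe on both broad faces; origin at its centre, x along its 56 mm length, y along its 38 mm width, z through its 20 mm thickness. It may go in either broad face up and either way round. At the start lying flat in the top drawer; absent in some runs
- module1: blue potted power module, a plain block 56 x 38 x 20 mm, 70 g, silver label and yellow stripe on both broad faces; origin at its centre, x along its 56 mm length, y along its 38 mm width, z through its 20 mm thickness. It may go in either broad face up and either way round. At the start lying flat in the top drawer; absent in some runs
- module2: blue potted power module, a plain block 56 x 38 x 20 mm, 70 g, silver label and yellow stripe on both broad faces; origin at its centre, x along its 56 mm length, y along its 38 mm width, z through its 20 mm thickness. It may go in either broad face up and either way round. At the start lying flat in the top drawer; absent in some runs
- module3: blue potted power module, a plain block 56 x 38 x 20 mm, 70 g, silver label and yellow stripe on both broad faces; origin at its centre, x along its 56 mm length, y along its 38 mm width, z through its 20 mm thickness. It may go in either broad face up and either way round. At the start lying flat in the top drawer; absent in some runs
- module4: blue potted power module, a plain block 56 x 38 x 20 mm, 70 g, silver label and yellow stripe on both broad faces; origin at its centre, x along its 56 mm length, y along its 38 mm width, z through its 20 mm thickness. It may go in either broad face up and either way round. At the start lying flat in the top drawer; absent in some runs
- module5: blue potted power module, a plain block 56 x 38 x 20 mm, 70 g, silver label and yellow stripe on both broad faces; origin at its centre, x along its 56 mm length, y along its 38 mm width, z through its 20 mm thickness. It may go in either broad face up and either way round. At the start already packed in pocket0; absent in some runs, the pocket is then empty
- module6: blue potted power module, a plain block 56 x 38 x 20 mm, 70 g, silver label and yellow stripe on both broad faces; origin at its centre, x along its 56 mm length, y along its 38 mm width, z through its 20 mm thickness. It may go in either broad face up and either way round. At the start already packed in pocket2; absent in some runs, the pocket is then empty
- module7: blue potted power module, a plain block 56 x 38 x 20 mm, 70 g, silver label and yellow stripe on both broad faces; origin at its centre, x along its 56 mm length, y along its 38 mm width, z through its 20 mm thickness. It may go in either broad face up and either way round. At the start already packed in pocket4; absent in some runs, the pocket is then empty
- meter: yellow hand-held multimeter, 160 x 80 x 35 mm, lying at the side; bystander; origin under its centre
- bin: small green stock bin with components, 150 x 100 x 60 mm; bystander; origin under its centre
- reel: reel of copper wire, 64 mm across, 42 mm high, standing flat; bystander; origin under its centre
There are look-alikes about, which are no part of the job. Leave any red or turquoise look-alike of the module7 alone.

How it is judged:
On the way, in this order (a step that is already met when the one before it is completed fails the run):
1. the top drawer is pulled open (at least 100 mm) (value of joint cab_drawer0 above 0.1 m), for 0.2 s.
2. every module lies flush in a pocket of the carrier, the handle still down out of the way (((horizontal distance between module0 and pocket0 below 0.005 m and z of module0 in the frame of pocket0 below -0.0075 m and angle between the z axis of module0 and the z axis of carrier, either way round below 0.08 rad) or (horizontal distance between module0 and pocket1 below 0.005 m and z of module0 in the frame of pocket1 below -0.0075 m and angle between the z axis of module0 and the z axis of carrier, either way round below 0.08 rad) or (horizontal distance between module0 and pocket2 below 0.005 m and z of module0 in the frame of pocket2 below -0.0075 m and angle between the z axis of module0 and the z axis of carrier, either way round below 0.08 rad) or (horizontal distance between module0 and pocket3 below 0.005 m and z of module0 in the frame of pocket3 below -0.0075 m and angle between the z axis of module0 and the z axis of carrier, either way round below 0.08 rad) or (horizontal distance between module0 and pocket4 below 0.005 m and z of module0 in the frame of pocket4 below -0.0075 m and angle between the z axis of module0 and the z axis of carrier, either way round below 0.08 rad) or (horizontal distance between module0 and pocket5 below 0.005 m and z of module0 in the frame of pocket5 below -0.0075 m and angle between the z axis of module0 and the z axis of carrier, either way round below 0.08 rad)) and ((horizontal distance between module1 and pocket0 below 0.005 m and z of module1 in the frame of pocket0 below -0.0075 m and angle between the z axis of module1 and the z axis of carrier, either way round below 0.08 rad) or (horizontal distance between module1 and pocket1 below 0.005 m and z of module1 in the frame of pocket1 below -0.0075 m and angle between the z axis of module1 and the z axis of carrier, either way round below 0.08 rad) or (horizontal distance between module1 and pocket2 below 0.005 m and z of module1 in the frame of pocket2 below -0.0075 m and angle between the z axis of module1 and the z axis of carrier, either way round below 0.08 rad) or (horizontal distance between module1 and pocket3 below 0.005 m and z of module1 in the frame of pocket3 below -0.0075 m and angle between the z axis of module1 and the z axis of carrier, either way round below 0.08 rad) or (horizontal distance between module1 and pocket4 below 0.005 m and z of module1 in the frame of pocket4 below -0.0075 m and angle between the z axis of module1 and the z axis of carrier, either way round below 0.08 rad) or (horizontal distance between module1 and pocket5 below 0.005 m and z of module1 in the frame of pocket5 below -0.0075 m and angle between the z axis of module1 and the z axis of carrier, either way round below 0.08 rad)) and ((horizontal distance between module2 and pocket0 below 0.005 m and z of module2 in the frame of pocket0 below -0.0075 m and angle between the z axis of module2 and the z axis of carrier, either way round below 0.08 rad) or (horizontal distance between module2 and pocket1 below 0.005 m and z of module2 in the frame of pocket1 below -0.0075 m and angle between the z axis of module2 and the z axis of carrier, either way round below 0.08 rad) or (horizontal distance between module2 and pocket2 below 0.005 m and z of module2 in the frame of pocket2 below -0.0075 m and angle between the z axis of module2 and the z axis of carrier, either way round below 0.08 rad) or (horizontal distance between module2 and pocket3 below 0.005 m and z of module2 in the frame of pocket3 below -0.0075 m and angle between the z axis of module2 and the z axis of carrier, either way round below 0.08 rad) or (horizontal distance between module2 and pocket4 below 0.005 m and z of module2 in the frame of pocket4 below -0.0075 m and angle between the z axis of module2 and the z axis of carrier, either way round below 0.08 rad) or (horizontal distance between module2 and pocket5 below 0.005 m and z of module2 in the frame of pocket5 below -0.0075 m and angle between the z axis of module2 and the z axis of carrier, either way round below 0.08 rad)) and ((horizontal distance between module3 and pocket0 below 0.005 m and z of module3 in the frame of pocket0 below -0.0075 m and angle between the z axis of module3 and the z axis of carrier, either way round below 0.08 rad) or (horizontal distance between module3 and pocket1 below 0.005 m and z of module3 in the frame of pocket1 below -0.0075 m and angle between the z axis of module3 and the z axis of carrier, either way round below 0.08 rad) or (horizontal distance between module3 and pocket2 below 0.005 m and z of module3 in the frame of pocket2 below -0.0075 m and angle between the z axis of module3 and the z axis of carrier, either way round below 0.08 rad) or (horizontal distance between module3 and pocket3 below 0.005 m and z of module3 in the frame of pocket3 below -0.0075 m and angle between the z axis of module3 and the z axis of carrier, either way round below 0.08 rad) or (horizontal distance between module3 and pocket4 below 0.005 m and z of module3 in the frame of pocket4 below -0.0075 m and angle between the z axis of module3 and the z axis of carrier, either way round below 0.08 rad) or (horizontal distance between module3 and pocket5 below 0.005 m and z of module3 in the frame of pocket5 below -0.0075 m and angle between the z axis of module3 and the z axis of carrier, either way round below 0.08 rad)) and ((horizontal distance between module4 and pocket0 below 0.005 m and z of module4 in the frame of pocket0 below -0.0075 m and angle between the z axis of module4 and the z axis of carrier, either way round below 0.08 rad) or (horizontal distance between module4 and pocket1 below 0.005 m and z of module4 in the frame of pocket1 below -0.0075 m and angle between the z axis of module4 and the z axis of carrier, either way round below 0.08 rad) or (horizontal distance between module4 and pocket2 below 0.005 m and z of module4 in the frame of pocket2 below -0.0075 m and angle between the z axis of module4 and the z axis of carrier, either way round below 0.08 rad) or (horizontal distance between module4 and pocket3 below 0.005 m and z of module4 in the frame of pocket3 below -0.0075 m and angle between the z axis of module4 and the z axis of carrier, either way round below 0.08 rad) or (horizontal distance between module4 and pocket4 below 0.005 m and z of module4 in the frame of pocket4 below -0.0075 m and angle between the z axis of module4 and the z axis of carrier, either way round below 0.08 rad) or (horizontal distance between module4 and pocket5 below 0.005 m and z of module4 in the frame of pocket5 below -0.0075 m and angle between the z axis of module4 and the z axis of carrier, either way round below 0.08 rad)) and ((horizontal distance between module5 and pocket0 below 0.005 m and z of module5 in the frame of pocket0 below -0.0075 m and angle between the z axis of module5 and the z axis of carrier, either way round below 0.08 rad) or (horizontal distance between module5 and pocket1 below 0.005 m and z of module5 in the frame of pocket1 below -0.0075 m and angle between the z axis of module5 and the z axis of carrier, either way round below 0.08 rad) or (horizontal distance between module5 and pocket2 below 0.005 m and z of module5 in the frame of pocket2 below -0.0075 m and angle between the z axis of module5 and the z axis of carrier, either way round below 0.08 rad) or (horizontal distance between module5 and pocket3 below 0.005 m and z of module5 in the frame of pocket3 below -0.0075 m and angle between the z axis of module5 and the z axis of carrier, either way round below 0.08 rad) or (horizontal distance between module5 and pocket4 below 0.005 m and z of module5 in the frame of pocket4 below -0.0075 m and angle between the z axis of module5 and the z axis of carrier, either way round below 0.08 rad) or (horizontal distance between module5 and pocket5 below 0.005 m and z of module5 in the frame of pocket5 below -0.0075 m and angle between the z axis of module5 and the z axis of carrier, either way round below 0.08 rad)) and ((horizontal distance between module6 and pocket0 below 0.005 m and z of module6 in the frame of pocket0 below -0.0075 m and angle between the z axis of module6 and the z axis of carrier, either way round below 0.08 rad) or (horizontal distance between module6 and pocket1 below 0.005 m and z of module6 in the frame of pocket1 below -0.0075 m and angle between the z axis of module6 and the z axis of carrier, either way round below 0.08 rad) or (horizontal distance between module6 and pocket2 below 0.005 m and z of module6 in the frame of pocket2 below -0.0075 m and angle between the z axis of module6 and the z axis of carrier, either way round below 0.08 rad) or (horizontal distance between module6 and pocket3 below 0.005 m and z of module6 in the frame of pocket3 below -0.0075 m and angle between the z axis of module6 and the z axis of carrier, either way round below 0.08 rad) or (horizontal distance between module6 and pocket4 below 0.005 m and z of module6 in the frame of pocket4 below -0.0075 m and angle between the z axis of module6 and the z axis of carrier, either way round below 0.08 rad) or (horizontal distance between module6 and pocket5 below 0.005 m and z of module6 in the frame of pocket5 below -0.0075 m and angle between the z axis of module6 and the z axis of carrier, either way round below 0.08 rad)) and ((horizontal distance between module7 and pocket0 below 0.005 m and z of module7 in the frame of pocket0 below -0.0075 m and angle between the z axis of module7 and the z axis of carrier, either way round below 0.08 rad) or (horizontal distance between module7 and pocket1 below 0.005 m and z of module7 in the frame of pocket1 below -0.0075 m and angle between the z axis of module7 and the z axis of carrier, either way round below 0.08 rad) or (horizontal distance between module7 and pocket2 below 0.005 m and z of module7 in the frame of pocket2 below -0.0075 m and angle between the z axis of module7 and the z axis of carrier, either way round below 0.08 rad) or (horizontal distance between module7 and pocket3 below 0.005 m and z of module7 in the frame of pocket3 below -0.0075 m and angle between the z axis of module7 and the z axis of carrier, either way round below 0.08 rad) or (horizontal distance between module7 and pocket4 below 0.005 m and z of module7 in the frame of pocket4 below -0.0075 m and angle between the z axis of module7 and the z axis of carrier, either way round below 0.08 rad) or (horizontal distance between module7 and pocket5 below 0.005 m and z of module7 in the frame of pocket5 below -0.0075 m and angle between the z axis of module7 and the z axis of carrier, either way round below 0.08 rad)) and value of joint handle below 1 rad), for 0.3 s.
3. the carry handle is upright in its detent (value of joint handle above 1.5 rad), for 0.3 s.
At the end, for the whole second after the job is handed in: Every module lies flat (within 0.08 rad) in a pocket of its own, within 5 mm of the pocket's centre, no more than 2.5 mm proud of the carrier's top and at rest; the handle is upright in its detent (beyond 1.5 rad) and the top drawer is shut to within 8 mm (((horizontal distance between module0 and pocket0 below 0.005 m and z of module0 in the frame of pocket0 below -0.0075 m and angle between the z axis of module0 and the z axis of carrier, either way round below 0.08 rad) or (horizontal distance between module0 and pocket1 below 0.005 m and z of module0 in the frame of pocket1 below -0.0075 m and angle between the z axis of module0 and the z axis of carrier, either way round below 0.08 rad) or (horizontal distance between module0 and pocket2 below 0.005 m and z of module0 in the frame of pocket2 below -0.0075 m and angle between the z axis of module0 and the z axis of carrier, either way round below 0.08 rad) or (horizontal distance between module0 and pocket3 below 0.005 m and z of module0 in the frame of pocket3 below -0.0075 m and angle between the z axis of module0 and the z axis of carrier, either way round below 0.08 rad) or (horizontal distance between module0 and pocket4 below 0.005 m and z of module0 in the frame of pocket4 below -0.0075 m and angle between the z axis of module0 and the z axis of carrier, either way round below 0.08 rad) or (horizontal distance between module0 and pocket5 below 0.005 m and z of module0 in the frame of pocket5 below -0.0075 m and angle between the z axis of module0 and the z axis of carrier, either way round below 0.08 rad)) and ((horizontal distance between module1 and pocket0 below 0.005 m and z of module1 in the frame of pocket0 below -0.0075 m and angle between the z axis of module1 and the z axis of carrier, either way round below 0.08 rad) or (horizontal distance between module1 and pocket1 below 0.005 m and z of module1 in the frame of pocket1 below -0.0075 m and angle between the z axis of module1 and the z axis of carrier, either way round below 0.08 rad) or (horizontal distance between module1 and pocket2 below 0.005 m and z of module1 in the frame of pocket2 below -0.0075 m and angle between the z axis of module1 and the z axis of carrier, either way round below 0.08 rad) or (horizontal distance between module1 and pocket3 below 0.005 m and z of module1 in the frame of pocket3 below -0.0075 m and angle between the z axis of module1 and the z axis of carrier, either way round below 0.08 rad) or (horizontal distance between module1 and pocket4 below 0.005 m and z of module1 in the frame of pocket4 below -0.0075 m and angle between the z axis of module1 and the z axis of carrier, either way round below 0.08 rad) or (horizontal distance between module1 and pocket5 below 0.005 m and z of module1 in the frame of pocket5 below -0.0075 m and angle between the z axis of module1 and the z axis of carrier, either way round below 0.08 rad)) and ((horizontal distance between module2 and pocket0 below 0.005 m and z of module2 in the frame of pocket0 below -0.0075 m and angle between the z axis of module2 and the z axis of carrier, either way round below 0.08 rad) or (horizontal distance between module2 and pocket1 below 0.005 m and z of module2 in the frame of pocket1 below -0.0075 m and angle between the z axis of module2 and the z axis of carrier, either way round below 0.08 rad) or (horizontal distance between module2 and pocket2 below 0.005 m and z of module2 in the frame of pocket2 below -0.0075 m and angle between the z axis of module2 and the z axis of carrier, either way round below 0.08 rad) or (horizontal distance between module2 and pocket3 below 0.005 m and z of module2 in the frame of pocket3 below -0.0075 m and angle between the z axis of module2 and the z axis of carrier, either way round below 0.08 rad) or (horizontal distance between module2 and pocket4 below 0.005 m and z of module2 in the frame of pocket4 below -0.0075 m and angle between the z axis of module2 and the z axis of carrier, either way round below 0.08 rad) or (horizontal distance between module2 and pocket5 below 0.005 m and z of module2 in the frame of pocket5 below -0.0075 m and angle between the z axis of module2 and the z axis of carrier, either way round below 0.08 rad)) and ((horizontal distance between module3 and pocket0 below 0.005 m and z of module3 in the frame of pocket0 below -0.0075 m and angle between the z axis of module3 and the z axis of carrier, either way round below 0.08 rad) or (horizontal distance between module3 and pocket1 below 0.005 m and z of module3 in the frame of pocket1 below -0.0075 m and angle between the z axis of module3 and the z axis of carrier, either way round below 0.08 rad) or (horizontal distance between module3 and pocket2 below 0.005 m and z of module3 in the frame of pocket2 below -0.0075 m and angle between the z axis of module3 and the z axis of carrier, either way round below 0.08 rad) or (horizontal distance between module3 and pocket3 below 0.005 m and z of module3 in the frame of pocket3 below -0.0075 m and angle between the z axis of module3 and the z axis of carrier, either way round below 0.08 rad) or (horizontal distance between module3 and pocket4 below 0.005 m and z of module3 in the frame of pocket4 below -0.0075 m and angle between the z axis of module3 and the z axis of carrier, either way round below 0.08 rad) or (horizontal distance between module3 and pocket5 below 0.005 m and z of module3 in the frame of pocket5 below -0.0075 m and angle between the z axis of module3 and the z axis of carrier, either way round below 0.08 rad)) and ((horizontal distance between module4 and pocket0 below 0.005 m and z of module4 in the frame of pocket0 below -0.0075 m and angle between the z axis of module4 and the z axis of carrier, either way round below 0.08 rad) or (horizontal distance between module4 and pocket1 below 0.005 m and z of module4 in the frame of pocket1 below -0.0075 m and angle between the z axis of module4 and the z axis of carrier, either way round below 0.08 rad) or (horizontal distance between module4 and pocket2 below 0.005 m and z of module4 in the frame of pocket2 below -0.0075 m and angle between the z axis of module4 and the z axis of carrier, either way round below 0.08 rad) or (horizontal distance between module4 and pocket3 below 0.005 m and z of module4 in the frame of pocket3 below -0.0075 m and angle between the z axis of module4 and the z axis of carrier, either way round below 0.08 rad) or (horizontal distance between module4 and pocket4 below 0.005 m and z of module4 in the frame of pocket4 below -0.0075 m and angle between the z axis of module4 and the z axis of carrier, either way round below 0.08 rad) or (horizontal distance between module4 and pocket5 below 0.005 m and z of module4 in the frame of pocket5 below -0.0075 m and angle between the z axis of module4 and the z axis of carrier, either way round below 0.08 rad)) and ((horizontal distance between module5 and pocket0 below 0.005 m and z of module5 in the frame of pocket0 below -0.0075 m and angle between the z axis of module5 and the z axis of carrier, either way round below 0.08 rad) or (horizontal distance between module5 and pocket1 below 0.005 m and z of module5 in the frame of pocket1 below -0.0075 m and angle between the z axis of module5 and the z axis of carrier, either way round below 0.08 rad) or (horizontal distance between module5 and pocket2 below 0.005 m and z of module5 in the frame of pocket2 below -0.0075 m and angle between the z axis of module5 and the z axis of carrier, either way round below 0.08 rad) or (horizontal distance between module5 and pocket3 below 0.005 m and z of module5 in the frame of pocket3 below -0.0075 m and angle between the z axis of module5 and the z axis of carrier, either way round below 0.08 rad) or (horizontal distance between module5 and pocket4 below 0.005 m and z of module5 in the frame of pocket4 below -0.0075 m and angle between the z axis of module5 and the z axis of carrier, either way round below 0.08 rad) or (horizontal distance between module5 and pocket5 below 0.005 m and z of module5 in the frame of pocket5 below -0.0075 m and angle between the z axis of module5 and the z axis of carrier, either way round below 0.08 rad)) and ((horizontal distance between module6 and pocket0 below 0.005 m and z of module6 in the frame of pocket0 below -0.0075 m and angle between the z axis of module6 and the z axis of carrier, either way round below 0.08 rad) or (horizontal distance between module6 and pocket1 below 0.005 m and z of module6 in the frame of pocket1 below -0.0075 m and angle between the z axis of module6 and the z axis of carrier, either way round below 0.08 rad) or (horizontal distance between module6 and pocket2 below 0.005 m and z of module6 in the frame of pocket2 below -0.0075 m and angle between the z axis of module6 and the z axis of carrier, either way round below 0.08 rad) or (horizontal distance between module6 and pocket3 below 0.005 m and z of module6 in the frame of pocket3 below -0.0075 m and angle between the z axis of module6 and the z axis of carrier, either way round below 0.08 rad) or (horizontal distance between module6 and pocket4 below 0.005 m and z of module6 in the frame of pocket4 below -0.0075 m and angle between the z axis of module6 and the z axis of carrier, either way round below 0.08 rad) or (horizontal distance between module6 and pocket5 below 0.005 m and z of module6 in the frame of pocket5 below -0.0075 m and angle between the z axis of module6 and the z axis of carrier, either way round below 0.08 rad)) and ((horizontal distance between module7 and pocket0 below 0.005 m and z of module7 in the frame of pocket0 below -0.0075 m and angle between the z axis of module7 and the z axis of carrier, either way round below 0.08 rad) or (horizontal distance between module7 and pocket1 below 0.005 m and z of module7 in the frame of pocket1 below -0.0075 m and angle between the z axis of module7 and the z axis of carrier, either way round below 0.08 rad) or (horizontal distance between module7 and pocket2 below 0.005 m and z of module7 in the frame of pocket2 below -0.0075 m and angle between the z axis of module7 and the z axis of carrier, either way round below 0.08 rad) or (horizontal distance between module7 and pocket3 below 0.005 m and z of module7 in the frame of pocket3 below -0.0075 m and angle between the z axis of module7 and the z axis of carrier, either way round below 0.08 rad) or (horizontal distance between module7 and pocket4 below 0.005 m and z of module7 in the frame of pocket4 below -0.0075 m and angle between the z axis of module7 and the z axis of carrier, either way round below 0.08 rad) or (horizontal distance between module7 and pocket5 below 0.005 m and z of module7 in the frame of pocket5 below -0.0075 m and angle between the z axis of module7 and the z axis of carrier, either way round below 0.08 rad)) and value of joint handle above 1.5 rad and value of joint cab_drawer0 below 0.008 m and linear speed of each of module0, module1, module2, module3, module4, module5, module6, module7 below 0.02 m/s); the robot touches nothing.
It fails at once if the meter is pushed more than 30 mm from its place (distance of meter from where it was at the start of the episode above 0.03 m).
It fails at once if the stock bin is pushed more than 30 mm from its place (distance of bin from where it was at the start of the episode above 0.03 m).
It fails at once if the wire reel is pushed more than 30 mm from its place (distance of reel from where it was at the start of the episode above 0.03 m).
Of module0, module1, module2, module3, module4 only 3 to 5 are there at a start; the rules pass over those that are not, and their reading is None.
Of module5, module6, module7 only 1 to 1 are there at a start; the rules pass over those that are not, and their reading is None.
At some moment in a run one of module0, module1, module2, module3, module4 may be knocked a few centimetres aside while the robot is not near it.
Once in a run the grip may slacken for a moment while it holds something.
It also fails if it takes over 210 s, if anything falls off the work surface, if the arm or the gripper's body presses on something with over 40 N, if the wrist force passes 120 N, or if a joint passes its speed limit or range.

## Robot

A 6-joint arm with a two-finger parallel gripper is mounted at the origin on the work surface. World frame = base frame: x ahead of the robot, y to its left, z up, the work surface at z = 0. Lengths are in m, angles in rad, forces in N, time in s.
With the tool pointing down it reaches from about 0.35 to 0.85 m from the base axis. Payload 8.1 kg.
Tool frame: the origin (TCP) lies on the centre line of the jaws, within the pads' length; the fingertips stand 17 mm ahead of it and the grasp point (between the pads) lies 2 mm behind it; z points along the fingers, y is the line along which they close (so a half turn about z gives the same grasp; the last joint's range is limited). The gripper opens to 93 mm and grips with 3 to 60 N. Pads are 15 mm wide; open, the fingers measure 128 mm over their backs; the gripper's body (75 mm by 188 mm) begins 65 mm behind the grasp point.
Start: joints at [-1.253, 0.13, 1.488, -0, 1.523, -0.085], TCP at [0.235, -0.552, 0.236] pointing down, gripper open.
Joint ranges: [-2.96, 2.96], [-0.89, 2.26], [0.02, 2.5], [-1.34, 4.48], [0, 2.73], [-2.66, 2.66]. Speed limits (rad/s): [2.39, 2.39, 2.79, 3.14, 3.14, 3.14].

## Interface

Orientations are given as a rotation vector (axis times angle).
In Python, from plant import telemetry, viewer, order gives the robot as it stands.
- The arm moves only by the tool send_rows, never from a script. Its argument "plan" is a list that holds one entry, the list of rows, each a list of 5 numbers: the closure, from -1 (fully open) to 1 (shut), then the shift along the world's x, y, z normalised to -1 to 1, where 1 is 0.2 m, then the turn about the world's z normalised to -1 to 1, where 1 is 60 degrees. A call has 1 to 20 rows; each row is the pose to reach, as a shift and turn from the pose commanded when the call began; what a row does not reach only later rows make up. A row lasts 1/12 s, in which the tool goes at most 41.7 mm and 7.16 degrees, less where a joint would pass 70% of its speed; a pose out of reach is approached as far as the arm can. A call with a number of a shift or a turn outside -1 to 1 is refused whole. A call with a gripper value outside its range is refused whole. The fingers move at their own pace and stop on an object; "force" is the grip in N (left out, the last holds). Time passes only in rows, so rows that repeat a pose let the fingers close. It gives the time, the measured TCP pose, the force, the opening and the grip force at its end, in the units of the state.
- telemetry.read_state(): the state, without advancing time (a new reading comes with each control period).
- viewer.read_camera(name): name is "side" or "top" or "wrist"; returns (picture, depth): 420x560x3 uint8, blue, green, red; 420x560 float32, m along the optical axis (not along the pixel's ray), 0 where there is no reading.
- viewer.calibration(name): a dict with "camera_matrix" (3x3 intrinsics, pixels), "dist_coeffs" ([k1, k2, p1, p2, k3] as OpenCV has them; the pictures are not rectified), "extrinsics" (4x4, takes a point from camera to world coordinates); the wrist camera has in their place "hand_eye" (4x4, takes a point from camera to tool coordinates, whose origin is the TCP and whose axes are the flange's). Camera axes: x right, y up, looking along -z (the intrinsics and any distortion apply to the point x, -y, -z); pixel columns grow to the right and rows downward; lengths in m; the calibration is good to about 2 mm. A picture is of the moment at which its call begins: read the wrist's pose just before it. calibration takes no time and is no camera call.
- order.close_job(): hands the job in; it is judged then, once.
The state is a dict: "t": time; "q": joint angles; "dq": joint speeds; "joint_torque": joint torques, N m; "tool_pos": TCP position; "orientation": TCP orientation; "force": force on the tool from outside, world axes, zero at the start; "wrist_torque": the same for the moment, N m; "opening": finger opening in m; "gripper_force": force on a finger pad.
Only numpy, scipy, OpenCV 4.12 (cv2) and the standard library are available. Lean on these libraries where they do the work, as an engineer would, in place of code of your own. Each camera call takes 0.05 s, during which the arm holds its last target. There are 200 camera calls.

## Working session

There is one attempt and no reset: what is moved stays moved. The work goes in short steps, Python scripts to look and compute and a tool call to move; the robot and the scene stay as the last step left them, time stands still between calls to the robot, and variables do not carry over. Pictures are saved under pics/ and viewed, at most 14 in all, crops included, and the job is handed in when it is done.

Besides the shell and the picture viewer there is one more tool, called after "Request:" by a JSON object that holds its "fn" and its "kwargs", one argument or row to a line. send_rows: Moves the arm, as the interface text tells. Scaled input: -1 to 1 covers 0.2 m each way for a shift and 60 degrees each way for a turn. Its arguments: {"type":"object","properties":{"plan":{"type":"array"},"force":{"type":"number"}},"required":["plan"]}

```bash
mkdir -p pics
cat > h.py <<'E'
import numpy as np, cv2
from plant import telemetry, viewer, order
from scipy.spatial.transform import Rotation as R
def cam(name):
    s=telemetry.read_state(); im,d=viewer.read_camera(name); c=viewer.calibration(name)
    if name=='wrist':
        T=np.eye(4);T[:3,:3]=R.from_rotvec(s['orientation']).as_matrix();T[:3,3]=s['tool_pos']
        E=T@np.array(c['hand_eye'])
    else: E=np.array(c['extrinsics'])
    return im,d,np.array(c['camera_matrix']),np.array(c['dist_coeffs']),E
def rays(px,K,D,E):
    p=cv2.undistortPoints(np.array(px,float).reshape(-1,1,2),K,D).reshape(-1,2)
    v=np.c_[p[:,0],-p[:,1],-np.ones(len(p))]
    return E[:3,3],v@E[:3,:3].T
def onplane(px,z,C):
    o,v=rays(px,*C[2:]); return o+v*((z-o[2])/v[:,2])[:,None]
def proj(P,C):
    P=np.atleast_2d(P);K,D,E=C[2:]; c=(P-E[:3,3])@E[:3,:3]
    c=c*[1,-1,-1]; return cv2.projectPoints(c,np.zeros(3),np.zeros(3),K,D)[0].reshape(-1,2)
def cloud(C):
    im,d=C[:2];h,w=d.shape;u,v=np.meshgrid(np.arange(w),np.arange(h))
    o,r=rays(np.c_[u.ravel(),v.ravel()],*C[2:]); return (o+r*d.reshape(-1,1)).reshape(h,w,3)
E
python3 - <<'E'
from h import *
s=telemetry.read_state();print(s)
for n in('top','side'):
    C=cam(n);cv2.imwrite(f'pics/{n}0.png',C[0]);print(n,C[4].round(3).tolist(),C[3],C[2][0])
    np.savez(f'{n}0.npz',*C)
E
```

```text
{'t': 0.0, 'q': array([-1.25341334e+00,  1.31146867e-01,  1.48926805e+00, -1.13504471e-05,
        1.52301575e+00, -8.53925002e-02]), 'dq': array([ 7.47499918e-06, -1.35672512e-03,  6.09641353e-04, -2.24545050e-04,
       -7.68666700e-04, -1.68685414e-04]), 'joint_torque': array([ 4.16020730e-04, -5.59843862e+01, -4.91761923e+01,  7.70802959e-02,
        3.60810512e-02, -1.57886420e-04]), 'tool_pos': array([ 0.23503539, -0.55146115,  0.23460214]), 'orientation': array([-3.07631318e+00, -6.28046255e-01,  3.51629144e-04]), 'force': array([ 0.27941603, -0.17227283,  0.38570128]), 'wrist_torque': array([-0.01950887, -0.0160489 ,  0.01464813]), 'gripper_force': 0.0, 'opening': 0.09325502847792695}
top [[-0.002, 0.999, -0.049, 0.447], [-1.0, -0.003, -0.013, -0.009], [-0.013, 0.049, 0.999, 1.575], [0.0, 0.0, 0.0, 1.0]] [-0.1170878  0.         0.         0.         0.       ] [468.29402504   0.         284.61592174]
side [[0.978, 0.167, -0.126, 0.39], [-0.21, 0.76, -0.615, -0.719], [-0.007, 0.628, 0.778, 0.985], [0.0, 0.0, 0.0, 1.0]] [0.01950936 0.         0.         0.         0.        ] [401.1544312   0.        282.906857 ]
```

```bash
python3 -c "
import cv2,numpy as np
a=cv2.imread('pics/top0.png');b=cv2.imread('pics/side0.png');print(a.shape)"
```

```text
(420, 560, 3)
```

View pics/top0.png

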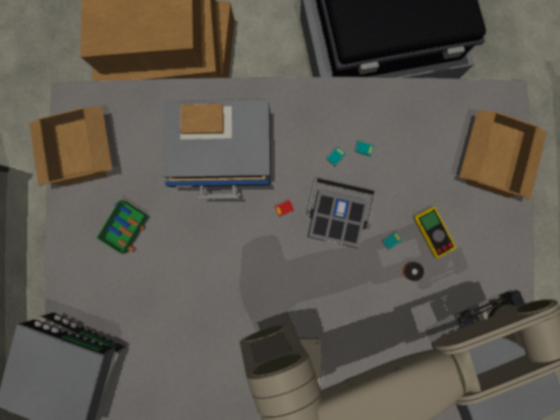

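View pics/side0.png

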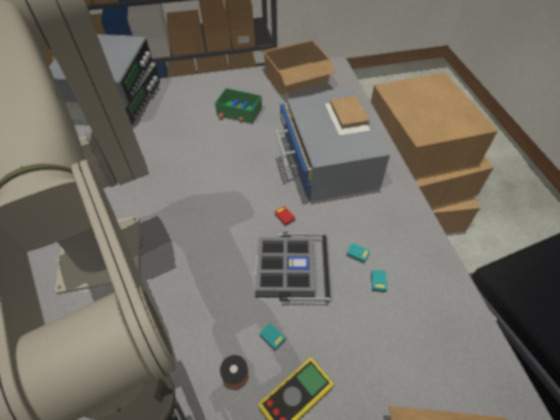

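Top view: cabinet at (217,145) with its handle bar at (220,196). The carrier is at (340,217) with its grip at (343,186), and its filled middle pocket shows at (342,208). The red look-alike is at (285,208) and the reel at (413,271). Next I'll measure cabinet and carrier from depth.

Run:
```python
from h import *
C=[np.load('top0.npz')[f'arr_{i}'] for i in range(5)]
P=cloud(C);z=P[...,2]
def rect(m,zz,nm):
    m=cv2.morphologyEx(m.astype(np.uint8),cv2.MORPH_OPEN,np.ones((3,3)))
    cs,_=cv2.findContours(m,cv2.RETR_EXTERNAL,cv2.CHAIN_APPROX_NONE);c=max(cs,key=cv2.contourArea)
    Q=onplane(c.reshape(-1,2),zz,C)[:,:2].astype(np.float32)
    r=cv2.minAreaRect(Q*1000);print(nm,np.round(r[0],1),np.round(r[1],1),round(r[2],2))
def win(x0,y0,x1,y1):
    m=np.zeros(z.shape,bool);m[y0:y1,x0:x1]=1;return m
print('table',np.median(z[240:260,180:230]),'cabtop',np.median(z[150:170,190:250]),'carrier',np.median(z[238:242,330:350]))
rect(win(150,80,290,195)&(z>.14),.156,'cab')
rect(win(190,180,250,205)&(z>.09),.118,'bar+')
rect(win(295,170,385,255)&(z>.03)&(z<.06),.04,'carrier')
rect(win(295,170,385,255)&(z>.012)&(z<.06),.04,'carrier+handle')
# dark pockets, module
im=C[0]
hsv=cv2.cvtColor(im,cv2.COLOR_BGR2HSV)
rect(win(320,190,365,225)&(hsv[...,1]>90)&(abs(hsv[...,0].astype(int)-112)<15),.04,'mod')
big=cv2.resize(im[170:260,290:390],None,fx=7,fy=6,interpolation=cv2.INTER_CUBIC);
d=np.clip(z[170:260,290:390]*4000,0,255).astype(np.uint8)
g=cv2.inRange(im,(0,0,0),(45,45,45));cs,_=cv2.findContours((g&(win(305,185,375,250)*255).astype(np.uint8)),cv2.RETR_EXTERNAL,cv2.CHAIN_APPROX_NONE)
for c in cs:
    if cv2.contourArea(c)>60:
        r=cv2.minAreaRect(onplane(c.reshape(-1,2),.03,C)[:,:2].astype(np.float32)*1000);print('dark',np.round(r[0],1),np.round(r[1],1),round(r[2],1))
cv2.imwrite('pics/car.png',np.vstack([big[:, :]]))
```

```text
table -0.00019714686177929597 cabtop 0.15603644848738363 carrier 0.03664302541276687
cab [751.5 223.1] [237.  332.5] 0.1
bar+ [596.3 214.5] [186.7  56.9] 89.67
carrier [ 505.2 -162.4] [183.5 154.7] 77.34
carrier+handle [ 504.  -164.5] [189.5 156.2] 77.34
mod [ 532.1 -154.7] [6.6 9.9] 89.58
dark [ 459.7 -209.4] [34.4 52.4] 78.2
dark [ 471.2 -158.5] [34.4 51.6] 77.1
dark [ 483.2 -107.9] [33.6 52. ] 75.7
dark [ 528.3 -224.9] [34.9 52.5] 76.9
dark [ 551.3 -123.2] [35.1 51.8] 77.2
```

View pics/car.png

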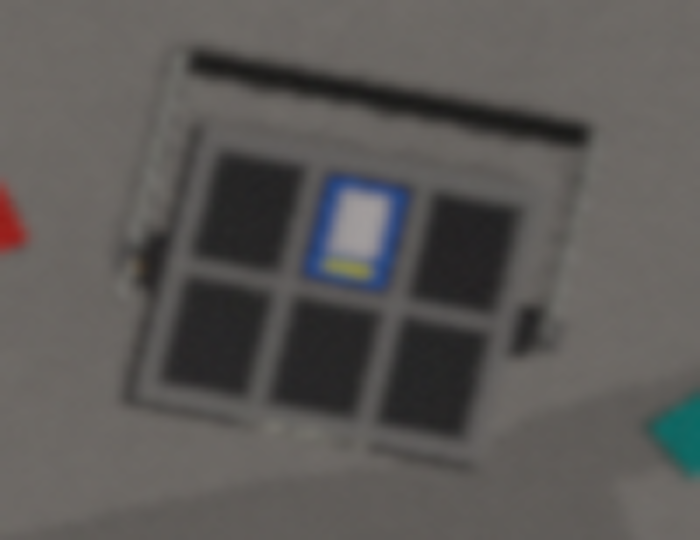

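Five empty pockets, with the filled one at pocket4. Carrier yaw is about -12.7° and its centre about (0.505,-0.166). I'll move over it for a wrist view.

Request:
{"fn": "send_rows", "kwargs": {
  "plan": [
    [[-1,0.3,0.3,0.2,-0.1],[-1,0.6,0.6,0.4,-0.2],[-1,0.9,0.9,0.5,-0.3],[-1,1,1,0.6,-0.4],[-1,1,1,0.6,-0.5],[-1,1,1,0.6,-0.6],[-1,1,1,0.6,-0.6],[-1,1,1,0.6,-0.6]]
  ]
}}

```text
t: 0.77
tool_pos: [0.4384, -0.3487, 0.3582]
orientation: [3.122, -0.35, 0.005]
force: [-0.2, -1.0, 0.3]
opening: 0.0929
gripper_force: 0.0
```

Request:
{"fn": "send_rows", "kwargs": {
  "plan": [
    [[-1,0,0.3,0.1,0],[-1,0,0.6,0.2,0],[-1,0,0.8,0.3,0],[-1,0,0.93,0.3,0],[-1,0,0.93,0.3,0],[-1,0,0.93,0.3,0],[-1,0,0.93,0.3,0],[-1,0,0.93,0.3,0]]
  ]
}}

```text
t: 1.43
tool_pos: [0.4351, -0.1662, 0.4151]
orientation: [3.122, -0.353, -0.001]
force: [-0.4, 0.2, -0.2]
opening: 0.0932
gripper_force: 0.0
```

Run:
```python
from h import *
s=telemetry.read_state();print(s['t'],s['tool_pos'],s['orientation'],s['q'])
print(np.array(viewer.calibration('wrist')['hand_eye']).round(3).tolist())
C=cam('wrist');cv2.imwrite('pics/w1.png',C[0]);np.savez('w1.npz',*C)
P=cloud(C);print(C[4].round(3).tolist(),P[::70,::80,2].round(3))
```

```text
1.4333 [ 0.43514846 -0.16615664  0.41510857] [ 3.12152623e+00 -3.52647745e-01 -1.04585689e-03] [-4.74559610e-01 -2.32082793e-01  1.51462527e+00 -4.50508391e-04
  1.85959860e+00  1.32110030e+00]
[[-0.0, 0.97, 0.244, 0.066], [1.0, -0.0, 0.001, -0.001], [0.002, 0.244, -0.97, -0.149], [0.0, 0.0, 0.0, 1.0]]
[[-0.223, 0.945, 0.238, 0.5], [-0.975, -0.216, -0.056, -0.18], [-0.001, -0.244, 0.97, 0.564], [0.0, 0.0, 0.0, 1.0]] [[ 0.158  0.056  0.001  0.021  0.001  0.001  0.   ]
 [ 0.157  0.118 -0.001  0.002 -0.001  0.001  0.001]
 [ 0.     0.     0.02   0.022  0.04   0.02   0.032]
 [-0.001  0.     0.    -0.    -0.001 -0.002  0.001]
 [ 0.499  0.495  0.441  0.001 -0.001  0.441  0.494]
 [ 0.507  0.498  0.001 -0.    -0.    -0.001  0.496]]
```

View pics/w1.png

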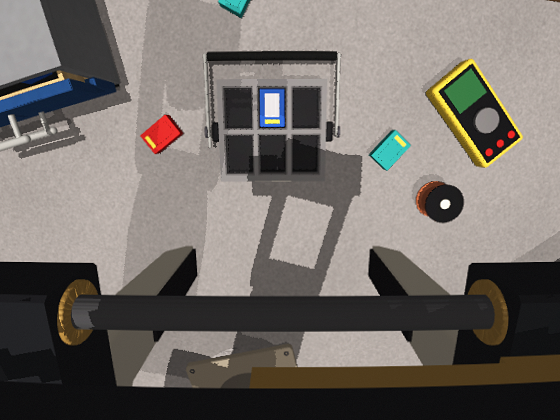

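Wrist view: carrier spans (208-338, 55-180) with pocket4 filled at (272,107). The grip is at (272,56), drawer handle at lower left (40,130). I'll measure the pocket mouths on z=0.04.

```bash
cat >> h.py <<'E'
def carrier_fit(C,pk,c0=(505.5,-166),yaw=-12.7,vis=None):
    """refine carrier pose from mouth rim edges: holes in the top plane, by depth"""
    P=cloud(C);z=P[...,2];th=np.radians(yaw)
    A=np.array([[np.cos(th),-np.sin(th)],[np.sin(th),np.cos(th)]])
    L=(P[...,:2]*1000-np.array(c0))@A
    src=[];dst=[]
    loc={i:np.array([(-35,35)[i//3],(-52,0,52)[i%3]]) for i in range(6)}
    for i in pk:
        d=L-loc[i]; m=(z<.0365)&(abs(d[...,0])<33)&(abs(d[...,1])<24)&(z>.005)&(C[1]>0)
        m=m.astype(np.uint8)
        cs,_=cv2.findContours(m,cv2.RETR_EXTERNAL,cv2.CHAIN_APPROX_NONE);c=max(cs,key=cv2.contourArea)
        r=cv2.minAreaRect(onplane(c.reshape(-1,2),.0385,C)[:,:2].astype(np.float32)*1000)
        print(i,np.round(r[0],1),np.round(r[1],1),round(r[2],1));src.append(loc[i]);dst.append(r[0])
    src=np.array(src,float);dst=np.array(dst)
    a=src-src.mean(0);b=dst-dst.mean(0)
    th=np.arctan2((a[:,0]*b[:,1]-a[:,1]*b[:,0]).sum(),(a*b).sum())
    A=np.array([[np.cos(th),-np.sin(th)],[np.sin(th),np.cos(th)]])
    t=dst.mean(0)-A@src.mean(0)
    print('carrier',t.round(1),np.degrees(th).round(2),'res',(dst-(src@A.T+t)).round(1).tolist())
    for i in loc: print('pocket',i,(A@loc[i]+t).round(1))
    return t,th
E
python3 - <<'E'
from h import *
C=[np.load('w1.npz')[f'arr_{i}'] for i in range(5)]
carrier_fit(C,[0,1,2,3,5])
im=C[0];hsv=cv2.cvtColor(im,cv2.COLOR_BGR2HSV)
m=((hsv[...,1]>100)&(abs(hsv[...,0].astype(int)-112)<20)).astype(np.uint8);m[:70]=0;m[140:]=0;m[:,:240]=0;m[:,300:]=0
m=cv2.morphologyEx(m,cv2.MORPH_CLOSE,np.ones((15,15)))
cs,_=cv2.findContours(m,cv2.RETR_EXTERNAL,cv2.CHAIN_APPROX_NONE);c=max(cs,key=cv2.contourArea)
print('mod',cv2.minAreaRect(onplane(c.reshape(-1,2),.04,C)[:,:2].astype(np.float32)*1000))
P=cloud(C);z=P[...,2]
m=(z>.02)&(z<.05);L=P[...,:2]
g=(z>.02)&(z<.04); g[62:]=0;g[:45]=0;g[:,:200]=0;g[:,345:]=0
q=P[g];print('grip',q.mean(0),q.min(0),q.max(0))
E
```

```text
0 [ 461.1 -208.1] [41.4 60.7] 76.5
1 [ 472.2 -156.5] [41.2 59. ] 77.1
2 [ 483.8 -106.4] [42.1 59.1] 77.0
3 [ 528.9 -224. ] [41.3 57.4] 77.3
5 [ 552.  -121.6] [42.2 59.1] 78.0
carrier [ 506.4 -164.9] -12.81 res [[0.3, -0.3], [-0.1, 0.6], [-0.0, -0.0], [-0.1, -0.7], [-0.1, 0.3]]
pocket 0 [ 460.8 -207.8]
pocket 1 [ 472.3 -157.1]
pocket 2 [ 483.8 -106.4]
pocket 3 [ 529.  -223.3]
pocket 4 [ 540.6 -172.6]
pocket 5 [ 552.1 -121.9]
mod ((541.397216796875, -172.0448760986328), (38.44875717163086, 55.66864776611328), 77.021484375)
grip [ 0.6144439  -0.18996362  0.03308191] [ 0.58480136 -0.29159944  0.02487508] [ 0.64163238 -0.08679167  0.03708673]
```

Request:
{"fn": "send_rows", "kwargs": {
  "plan": [
    [[-1,0,0.3,0,0.1],[-1,0,0.6,0,0.213],[-1,0,0.9,0,0.213],[-1,0,1,0,0.213],[-1,0,1,0,0.213],[-1,0,1,0,0.213]]
  ]
}}

```text
t: 1.98
tool_pos: [0.435, 0.0379, 0.4148]
orientation: [-3.14, -0.002, 0.002]
force: [0.2, 0.8, 0.7]
opening: 0.0928
gripper_force: 0.0
```

Request:
{"fn": "send_rows", "kwargs": {
  "plan": [
    [[1,0.2,0.3,0,0],[1,0.4,0.6,-0.2,0],[1,0.5,0.9,-0.4,0],[1,0.5,0.93,-0.4,0],[1,0.5,0.93,-0.4,0],[1,0.5,0.93,-0.4,0],[1,0.5,0.93,-0.4,0]]
  ]
}}

```text
t: 2.57
tool_pos: [0.5353, 0.2214, 0.3297]
orientation: [3.14, -0.002, -0.012]
force: [0.9, 0.1, -0.5]
opening: 0.0509
gripper_force: 0.0
```

Run:
```python
from h import *
s=telemetry.read_state();print(s['t'],s['tool_pos'],s['orientation'],s['q'],s['opening'])
C=cam('wrist');cv2.imwrite('pics/w2.png',C[0]);np.savez('w2.npz',*C)
P=cloud(C);z=P[...,2];x=P[...,0];y=P[...,1]
b=(z>.108)&(z<.13)&(x>.55)&(x<.61);q=P[b];print('bar',q.mean(0),q.min(0),q.max(0))
for yy in(.17,.2,.23,.26):
    k=q[abs(q[:,1]-yy)<.01];print(yy,k[:,0].min(),k[:,0].max(),k[:,2].max())
f=(z>.06)&(z<.15)&(x>.6)&(x<.66);print('front',np.percentile(P[f],[1,10,50],axis=0)); t=z>.15; t&=(z<.16)&(x>.55)
print('cabtop',P[t].min(0),P[t].max(0))
```

```text
2.5667 [0.53529307 0.22135512 0.32965478] [ 3.13980504e+00 -2.06932554e-03 -1.24744047e-02] [3.03168589e-01 6.25787655e-02 1.39085657e+00 7.01281988e-04
 1.69626648e+00 1.87536798e+00] 0.05089202837289336
bar [0.58225601 0.2294515  0.12256978] [0.56779455 0.15671128 0.10845601] [0.60992584 0.35275823 0.12909143]
0.17 0.5699650204619773 0.6099258434118526 0.12568113263978975
0.2 0.5687867877053612 0.6096661546973664 0.12893828759266918
0.23 0.5689233798404907 0.5787573635361765 0.12487674547056321
0.26 0.5690364201906897 0.6088957870926096 0.12890988029745248
front [[0.60563589 0.06497456 0.09106291]
 [0.61058863 0.09402289 0.09260162]
 [0.62169274 0.22376047 0.14256304]]
cabtop [0.63363687 0.05726104 0.15000335] [0.71949701 0.38934297 0.15967626]
```

View pics/w2.png

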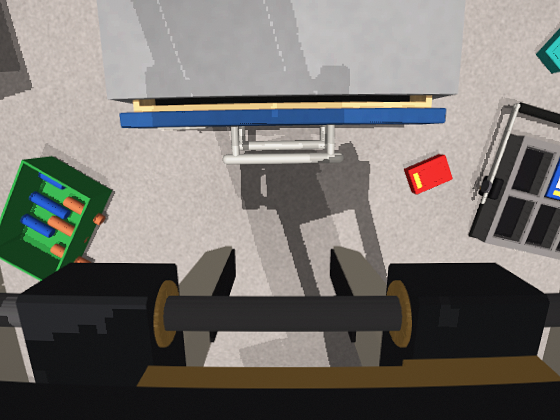

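Bar at x≈0.574, blue front at ≈0.609 (about 11 mm ajar), middle y≈0.222. I'll close the fingers and lower them behind the bar.

Request:
{"fn": "send_rows", "kwargs": {
  "plan": [
    [[1,0.15,0,-0.2,0],[1,0.3,0,-0.4,0],[1,0.3,0,-0.5,0],[1,0.3,0,-0.6,0],[1,0.3,0,-0.6,0],[1,0.3,0,-0.6,0],[1,0.3,0,-0.6,0],[1,0.3,0,-0.75,0],[1,0.3,0,-0.9,0],[1,0.3,0,-1,0],[1,0.3,0,-1,0]]
  ]
}}

```text
t: 3.53
tool_pos: [0.5936, 0.2192, 0.1334]
orientation: [3.14, -0.004, -0.006]
force: [-1.3, 0.3, -0.7]
opening: 0.0004
gripper_force: 0.0
```

Request:
{"fn": "send_rows", "kwargs": {
  "plan": [
    [[1,0,0,-0.08,0],[1,0,0,-0.08,0],[1,-0.1,0,-0.08,0],[1,-0.2,0,-0.08,0],[1,-0.3,0,-0.08,0],[1,-0.4,0,-0.08,0],[1,-0.5,0,-0.08,0],[1,-0.6,0,-0.08,0],[1,-0.7,0,-0.08,0],[1,-0.8,0,-0.08,0],[1,-0.85,0,-0.08,0],[1,-0.88,0,-0.08,0],[1,-0.9,0,-0.08,0],[1,-0.9,0,-0.08,0],[1,-0.9,0,-0.08,0]]
  ]
}}

```text
t: 4.78
tool_pos: [0.4162, 0.2203, 0.1208]
orientation: [-3.141, 0.004, -0.003]
force: [0.1, -0.6, -0.0]
opening: 0.0007
gripper_force: 0.0
```

Request:
{"fn": "send_rows", "kwargs": {
  "plan": [
    [[1,0.05,0,0,0],[1,0.05,0,0.1,0],[1,0.05,0,0.3,0],[1,0.05,0,0.5,0],[1,0.05,0,0.7,0],[1,0.05,0,0.9,0],[1,0.05,0,1,0],[1,0.05,0,1,0],[1,0.05,0,1,0]]
  ]
}}

```text
t: 5.53
tool_pos: [0.4265, 0.2202, 0.3213]
orientation: [-3.141, 0.004, -0.005]
force: [-0.3, 0.3, -1.7]
opening: 0.0002
gripper_force: 0.0
```

Request:
{"fn": "send_rows", "kwargs": {
  "plan": [
    [[-1,0,0,0.2,0],[-1,0,0,0.3,0],[-1,0,0,0.3,0],[-1,0,0,0.3,0],[-1,0,0,0.3,0],[-1,0,0,0.3,0]]
  ]
}}

```text
t: 6.03
tool_pos: [0.4248, 0.2198, 0.3772]
orientation: [3.14, -0.004, -0.006]
force: [0.7, -0.1, -0.5]
opening: 0.0356
gripper_force: 0.0
```

```bash
cat >> h.py <<'E'
def modules(C,ztop=.111,box=(.42,.70,.06,.39)):
    """blue blocks (seen at height ztop): centre mm, size, length-axis deg"""
    im=C[0];hsv=cv2.cvtColor(im,cv2.COLOR_BGR2HSV).astype(int);P=cloud(C);z=P[...,2]
    m=(abs(z-ztop)<.006)&(P[...,0]>box[0])&(P[...,0]<box[1])&(P[...,1]>box[2])&(P[...,1]<box[3])&(C[1]>0)
    m=cv2.morphologyEx(m.astype(np.uint8),cv2.MORPH_OPEN,np.ones((5,5)))
    cs,_=cv2.findContours(m,cv2.RETR_EXTERNAL,cv2.CHAIN_APPROX_NONE);out=[]
    for c in cs:
        if cv2.contourArea(c)<150: continue
        Q=onplane(c.reshape(-1,2),ztop,C)[:,:2].astype(np.float32)*1000
        r=cv2.minAreaRect(Q);mm=np.zeros_like(m);cv2.drawContours(mm,[c],-1,1,-1);b=(mm>0)&(hsv[...,1]>90)
        bx=cv2.boxPoints(r);e=[bx[1]-bx[0],bx[2]-bx[1]];l=e[0] if np.linalg.norm(e[0])>np.linalg.norm(e[1]) else e[1]
        out.append((np.array(r[0]),sorted(r[1]),np.degrees(np.arctan2(l[1],l[0]))%180))
        print('obj px',c.reshape(-1,2).mean(0).round(),'c',np.round(r[0],1),'size',np.round(sorted(r[1]),1),'ang',round(float(out[-1][2]),1),'hue',np.median(hsv[b][:,0]) if b.any() else None)
    return out
E
python3 - <<'E'
from h import *
s=telemetry.read_state();print(s['t'],s['tool_pos'],s['orientation'],s['q'],s['opening'])
C=cam('wrist');cv2.imwrite('pics/w3.png',C[0]);np.savez('w3.npz',*C)
modules(C)
E
```

```text
6.0333 [0.42475237 0.21978422 0.37721203] [ 3.14021624 -0.00400415 -0.00557086] [ 3.70229930e-01 -2.09776722e-01  1.56435715e+00  1.27879469e-05
  1.79081519e+00  1.94357926e+00] 0.03561291016214539
obj px [208. 122.] c [503.8 311.7] size [38.9 55.5] ang 4.9 hue 109.0
obj px [356. 119.] c [507.6 131.1] size [39.3 55.7] ang 7.0 hue 108.0
obj px [285. 118.] c [507.9 217.8] size [38.1 55.5] ang 3.6 hue 108.0
obj px [241.  71.] c [563.7 269.8] size [38.8 56.9] ang 174.3 hue 109.0
obj px [322.  65.] c [568.  173.5] size [38.7 56.3] ang 177.5 hue 108.0
```

View pics/w3.png

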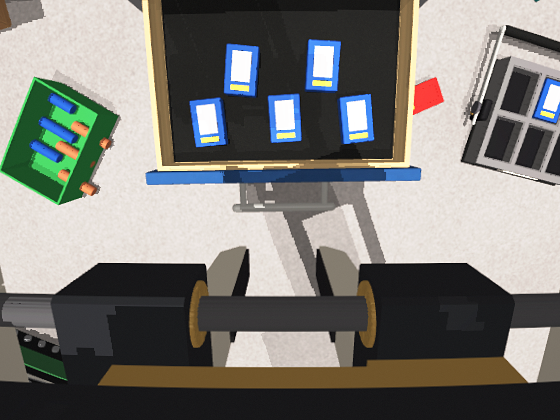

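Five modules are in the drawer at z=0.111 and all will be needed for the five empty pockets. I'll start with the middle one, B (508,218), angle 3.6°.

Request:
{"fn": "send_rows", "kwargs": {
  "plan": [
    [[-0.16,0.2,-0.011,-0.2,0.063],[-0.16,0.415,-0.011,-0.4,0.063],[-0.16,0.415,-0.011,-0.6,0.063],[-0.16,0.415,-0.011,-0.8,0.063],[-0.16,0.415,-0.011,-0.8,0.063],[-0.16,0.415,-0.011,-0.8,0.063],[-0.16,0.415,-0.011,-0.8,0.063],[-0.16,0.415,-0.011,-0.8,0.063]]
  ]
}}

```text
t: 6.75
tool_pos: [0.5087, 0.2181, 0.2214]
orientation: [-3.139, -0.1, -0.003]
force: [0.4, -0.3, 0.3]
opening: 0.0539
gripper_force: 0.0
```

Run:
```python
from h import *
s=telemetry.read_state();print(s['t'],s['tool_pos'],np.degrees(2*np.arctan2(s['orientation'][1],s['orientation'][0])),s['opening'])
C=cam('wrist');cv2.imwrite('pics/w4.png',C[0]);modules(C)
```

```text
6.75 [0.50867271 0.21809053 0.22135458] -356.3551443866021 0.05389918889972995
obj px [274. 278.] c [455.5 223.2] size [ 5.2 34.4] ang 90.2 hue 18.0
obj px [453. 234.] c [502.8  76.7] size [ 7.2 48.3] ang 0.5 hue 18.0
obj px [391. 224.] c [508.4 131. ] size [39.6 56.1] ang 7.2 hue 110.0
obj px [284. 217.] c [508.6 217.7] size [37.8 55.3] ang 3.7 hue 111.0
obj px [170. 215.] c [504.6 311.1] size [39.2 55.9] ang 5.3 hue 107.0
obj px [463. 174.] c [553.6  77.5] size [ 6.3 29. ] ang 1.6 hue 18.0
obj px [470. 139.] c [581.5  77.9] size [ 6.8 19.3] ang 6.8 hue 18.0
obj px [104. 183.] c [525.3 365. ] size [  6.7 108.7] ang 1.1 hue 18.0
obj px [346. 146.] c [568.9 173.5] size [38.3 56.2] ang 177.2 hue 108.0
obj px [222. 143.] c [564.1 269.2] size [38.7 56.2] ang 174.6 hue 108.0
obj px [476.  96.] c [613.2  78.2] size [ 6.9 41.6] ang 179.6 hue 18.0
obj px [97. 76.] c [609.  366.2] size [ 6.4 56.1] ang 1.2 hue 18.0
```

View pics/w4.png

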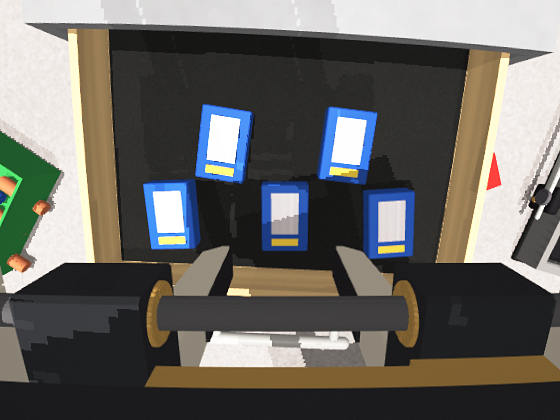

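Centred over B, which sits between the finger tips. I'll descend and grip it.

Request:
{"fn": "send_rows", "kwargs": {
  "plan": [
    [[-0.16,0,0,-0.15,0],[-0.16,0,0,-0.3,0],[-0.16,0,0,-0.42,0],[-0.16,0,0,-0.505,0],[-0.16,0,0,-0.505,0],[-0.16,0,0,-0.505,0],[1,0,0,-0.505,0],[1,0,0,-0.505,0],[1,0,0,-0.505,0],[1,0,0,-0.505,0],[1,0,0,-0.505,0],[1,0,0,-0.505,0]]
  ],
  "force": 30
}}

```text
t: 7.8
tool_pos: [0.5096, 0.2182, 0.1209]
orientation: [-3.139, -0.1, -0.005]
force: [-1.9, -0.0, 6.2]
opening: 0.0373
gripper_force: 30.0
```

```bash
python3 -c "
from h import *
s=telemetry.read_state();print(s)"
```

```text
{'t': 7.8, 'q': array([ 3.12101843e-01,  8.89097635e-02,  1.74683013e+00, -1.30185489e-04,
        1.30227122e+00,  1.81948083e+00]), 'dq': array([-0.00116416,  0.00079755,  0.0006009 , -0.00153014, -0.00125241,
        0.00075907]), 'joint_torque': array([ 2.01802701e-01, -4.73919654e+01, -4.33400130e+01,  1.70098110e-01,
       -4.48594065e-01,  3.24052868e-03]), 'tool_pos': array([0.50964877, 0.21818791, 0.12092636]), 'orientation': array([-3.13913698, -0.09962515, -0.00545923]), 'force': array([-1.91264001e+00, -5.49028570e-05,  6.20333062e+00]), 'wrist_torque': array([-0.08869519,  0.07313317, -0.02254509]), 'gripper_force': 30.00206619501114, 'opening': 0.037289031891356815}
```

Request:
{"fn": "send_rows", "kwargs": {
  "plan": [
    [[1,0,0,0.15,0],[1,0,0,0.3,0],[1,0,0,0.45,0],[1,0,0,0.6,0],[1,0,0,0.6,0],[1,0,0,0.6,0],[1,0,0,0.6,0],[1,0,0,0.6,0]]
  ]
}}

```text
t: 8.47
tool_pos: [0.5074, 0.2176, 0.237]
orientation: [3.139, 0.1, -0.004]
force: [-0.7, 0.9, -0.4]
opening: 0.0376
gripper_force: 30.0
```

Run:
```python
from h import *
s=telemetry.read_state();print(s['t'],s['tool_pos'],np.degrees(2*np.arctan2(s['orientation'][1],s['orientation'][0])),s['opening'],s['force'],s['gripper_force'])
C=cam('wrist');cv2.imwrite('pics/w5.png',C[0])
```

```text
8.4667 [0.50739394 0.21756635 0.237006  ] 3.639644293836819 0.03760428114605933 [-0.72376525  0.93934582 -0.40480917] 29.99976485967636
```

View pics/w5.png

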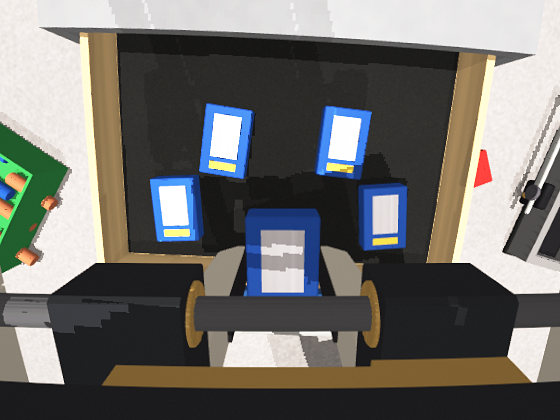

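Module B is held level between the fingers at (283,250). I'll carry it to pocket1.

Request:
{"fn": "send_rows", "kwargs": {
  "plan": [
    [[1,-0.02,-0.18,0,-0.05],[1,-0.04,-0.36,0,-0.1],[1,-0.06,-0.54,0,-0.137],[1,-0.08,-0.72,0,-0.137],[1,-0.089,-0.9,0,-0.137],[1,-0.089,-0.937,0,-0.137],[1,-0.089,-0.937,0,-0.137]]
  ]
}}

```text
t: 9.1
tool_pos: [0.4898, 0.0283, 0.2374]
orientation: [3.138, -0.132, -0.003]
force: [-0.1, 0.1, -0.8]
opening: 0.0374
gripper_force: 30.0
```

Request:
{"fn": "send_rows", "kwargs": {
  "plan": [
    [[1,-0.02,-0.18,0,-0.05],[1,-0.04,-0.36,0,-0.1],[1,-0.06,-0.54,0,-0.137],[1,-0.08,-0.72,0,-0.137],[1,-0.089,-0.9,0,-0.137],[1,-0.089,-0.937,0,-0.137],[1,-0.089,-0.937,0,-0.137],[1,-0.089,-0.937,0,-0.137],[1,-0.089,-0.937,0,-0.137]]
  ]
}}

```text
t: 9.85
tool_pos: [0.4729, -0.1551, 0.2382]
orientation: [-3.121, 0.348, 0.001]
force: [-0.4, 0.6, -0.8]
opening: 0.0377
gripper_force: 30.0
```

```bash
cat >> h.py <<'E'
def held(C,s):
    """held block in tool axes: top height rel TCP, front edge, width, in mm"""
    P=cloud(C);y=np.arctan2(s['orientation'][1],s['orientation'][0])*2
    d=(P-s['tool_pos'])*1000;a=d[...,0]*np.cos(y)+d[...,1]*np.sin(y);b=-d[...,0]*np.sin(y)+d[...,1]*np.cos(y)
    m=(abs(b)<16)&(a>15)&(a<45)&(d[...,2]>-25)&(d[...,2]<15)
    zt=np.median(d[...,2][m&(a<26)]);k=m&(abs(d[...,2]-zt)<4)
    print('held: top',zt.round(1),'front',np.percentile(a[k],98).round(1),'(28 = centred)')
def st():
    s=telemetry.read_state();print(s['t'],s['tool_pos'].round(4),(np.degrees(2*np.arctan2(s['orientation'][1],s['orientation'][0]))%180).round(2),round(s['opening'],4),s['force'].round(1));return s
E
python3 - <<'E'
from h import *
s=st()
C=cam('wrist');cv2.imwrite('pics/w6.png',C[0]);held(C,s)
try: carrier_fit(C,[0,2,3,5],(506.4,-164.9),-12.81)
except Exception as e: print(e)
E
```

```text
9.85 [ 0.4729 -0.1551  0.2382] 167.28 0.0377 [-0.4  0.6 -0.8]
held: top -9.9 front 25.9 (28 = centred)
0 [ 460.9 -208. ] [41.8 59.1] 77.4
2 [ 483.9 -106.6] [41.8 59.3] 77.8
3 [ 528.8 -223. ] [41.1 59.2] 77.3
5 [ 552.  -121.7] [42.2 60. ] 77.4
carrier [ 506.4 -164.8] -12.72 res [[0.1, -0.1], [0.1, -0.2], [-0.3, 0.3], [0.0, 0.1]]
pocket 0 [ 460.8 -207.9]
pocket 1 [ 472.3 -157.1]
pocket 2 [ 483.7 -106.4]
pocket 3 [ 529.1 -223.3]
pocket 4 [ 540.6 -172.5]
pocket 5 [ 552.  -121.8]
```

View pics/w6.png

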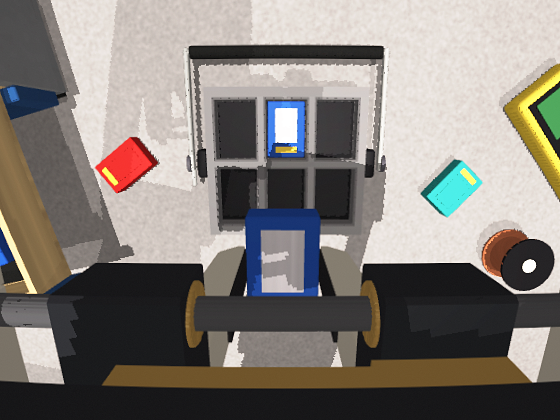

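Request:
{"fn": "send_rows", "kwargs": {
  "plan": [
    [[1,0.005,0,-0.15,0],[1,0.005,0,-0.3,0],[1,0.005,0,-0.5,0],[1,0.005,0,-0.65,0],[1,0.005,0,-0.75,0],[1,0.005,0,-0.8,0],[1,0.005,0,-0.8,0],[1,0.005,0,-0.8,0],[1,0.005,0,-0.8,0],[1,0.005,0,-0.8,0]]
  ]
}}

```text
t: 10.73
tool_pos: [0.4752, -0.1574, 0.0808]
orientation: [3.121, -0.35, 0.006]
force: [-0.6, -0.4, -1.3]
opening: 0.0374
gripper_force: 30.0
```

Run:
```python
from h import *
for i in range(4): s=st();C=cam('wrist')
held(C,s)
```

```text
10.7333 [ 0.4752 -0.1574  0.0808] 167.22 0.0374 [-0.6 -0.4 -1.3]
10.7833 [ 0.4751 -0.1575  0.0806] 167.21 0.0378 [ 0.6  0.7 -1.5]
10.8333 [ 0.4748 -0.1574  0.0803] 167.2 0.0374 [ 0.4 -0.  -0.4]
10.8833 [ 0.4745 -0.1574  0.08  ] 167.19 0.0374 [-0.2  0.  -1.5]
held: top -9.9 front 25.9 (28 = centred)
```

Request:
{"fn": "send_rows", "kwargs": {
  "plan": [
    [[1,0,0,0,0],[1,0,0,0,0],[1,0,0,0,0],[1,0,0,0,0],[1,0,0,-0.03,0],[1,0,0,-0.05,0],[1,0,0,-0.07,0],[1,0,0,-0.085,0],[1,0,0,-0.085,0],[1,0,0,-0.085,0],[1,0,0,-0.085,0],[1,0,0,-0.085,0],[1,0,0,-0.085,0]]
  ]
}}

```text
t: 12.02
tool_pos: [0.4738, -0.1571, 0.0619]
orientation: [3.122, -0.35, 0.001]
force: [-0.1, -0.1, -0.6]
opening: 0.0374
gripper_force: 30.0
```

Run:
```python
from h import *
s=st();C=cam('wrist');held(C,s)
```

```text
12.0167 [ 0.4738 -0.1571  0.0619] 167.2 0.0374 [-0.1 -0.1 -0.6]
held: top -9.9 front 25.9 (28 = centred)
```

It went in with no force. Next I release, close above and press.

Request:
{"fn": "send_rows", "kwargs": {
  "plan": [
    [[-0.16,0,0,0,0],[-0.16,0,0,0,0],[-0.16,0,0,0,0],[-0.16,0,0,0,0],[-0.16,0,0,0.1,0],[-0.16,0,0,0.2,0],[1,0,0,0.2,0],[1,0,0,0.2,0],[1,0,0,0.2,0],[1,0,0,0.2,0],[1,0,0,0.2,0],[1,0,0,0.1,0],[1,0,0,0.04,0],[1,0,0,0,0],[1,0,0,-0.02,0],[1,0,0,-0.02,0],[1,0,0,-0.02,0],[1,0,0,-0.02,0],[1,0,0,-0.025,0],[1,0,0,-0.025,0]]
  ]
}}

```text
t: 13.73
tool_pos: [0.4735, -0.1569, 0.0573]
orientation: [-3.122, 0.35, 0.001]
force: [-5.4, 2.0, 10.9]
opening: 0.0001
gripper_force: 5.1
```

Request:
{"fn": "send_rows", "kwargs": {
  "plan": [
    [[1,0,0,-0.01,0],[1,0,0,-0.01,0],[1,0,0,-0.01,0],[1,0,0,0.1,0],[1,0,0,0.3,0],[1,0,0,0.5,0],[1,0,0,0.7,0],[1,0,0,0.9,0],[1,0,0,0.95,0],[1,0,0,0.95,0],[1,0,0,0.95,0]]
  ]
}}

```text
t: 14.65
tool_pos: [0.4739, -0.1571, 0.2467]
orientation: [3.122, -0.35, 0.002]
force: [-0.2, 0.5, 0.1]
opening: 0.0008
gripper_force: 0.0
```

Run:
```python
from h import *
s=st();C=cam('wrist');cv2.imwrite('pics/w7.png',C[0]);np.savez('w7.npz',*C)
modules(C,.040,(.42,.60,-.26,-.07))
P=cloud(C)
for p in((.4723,-.1571),(.5406,-.1726)):
    m=np.hypot(P[...,0]-p[0],P[...,1]-p[1])<.015;print(np.median(P[m][:,2]),m.sum())
```

```text
14.65 [ 0.4739 -0.1571  0.2467] 167.2 0.0008 [-0.2  0.5  0.1]
obj px [284. 160.] c [ 506.2 -164.5] size [154.1 167.9] ang 77.2 hue 110.0
0.24204798146618167 1781
0.396137949588293 1716
```

View pics/w7.png

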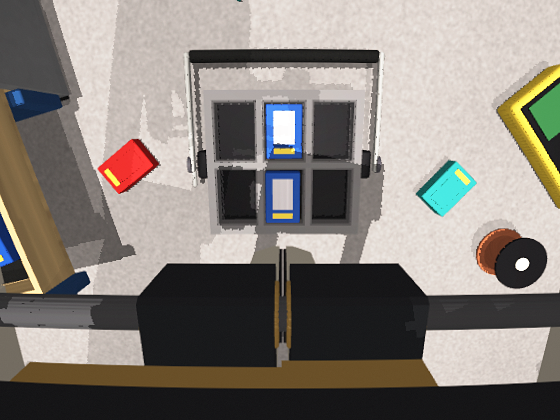

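B is flush at (284,196), 11 N press. Next module E.

Request:
{"fn": "send_rows", "kwargs": {
  "plan": [
    [[-0.16,0.02,0.18,0,0.05],[-0.16,0.04,0.36,0,0.1],[-0.16,0.087,0.54,0,0.166],[-0.16,0.087,0.72,0,0.166]]
  ]
}}

```text
t: 15.03
tool_pos: [0.4902, -0.0115, 0.2436]
orientation: [-3.14, 0.073, 0.006]
force: [0.4, -0.4, 0.5]
opening: 0.0225
gripper_force: 0.0
```

Request:
{"fn": "send_rows", "kwargs": {
  "plan": [
    [[-0.16,0.02,0.18,0,0.05],[-0.16,0.04,0.36,0,0.1],[-0.16,0.087,0.54,0,0.166],[-0.16,0.087,0.72,0,0.166],[-0.16,0.087,0.72,0,0.166],[-0.16,0.087,0.72,0,0.166],[-0.16,0.087,0.72,0,0.166],[-0.16,0.087,0.72,0,0.166],[-0.16,0.087,0.72,0,0.166],[-0.16,0.087,0.72,0,0.166]]
  ]
}}

```text
t: 15.87
tool_pos: [0.5084, 0.1298, 0.2464]
orientation: [3.136, 0.192, -0.0]
force: [0.3, 0.3, -0.3]
opening: 0.0539
gripper_force: 0.0
```

Run:
```python
from h import *
s=st();C=cam('wrist');modules(C)
```

```text
15.8667 [0.5084 0.1298 0.2464] 7.01 0.0539 [ 0.3  0.3 -0.3]
obj px [284. 208.] c [507.9 129.8] size [37.8 55.8] ang 7.5 hue 111.0
obj px [ 82. 190.] c [504.2 310. ] size [41.9 56.7] ang 4.6 hue 107.0
obj px [243. 134.] c [568.9 172.6] size [38.4 56.2] ang 177.5 hue 107.0
obj px [129. 126.] c [563.9 268.6] size [40.2 56.2] ang 173.8 hue 107.0
obj px [ 21. 130.] c [546.5 364.3] size [ 12.1 190.5] ang 1.1 hue 18.0
```

Request:
{"fn": "send_rows", "kwargs": {
  "plan": [
    [[-0.16,0,-0.004,-0.15,0],[-0.16,0,-0.004,-0.3,0],[-0.16,0,-0.004,-0.45,0],[-0.16,0,-0.004,-0.56,0],[-0.16,0,-0.004,-0.64,0],[-0.16,0,-0.004,-0.64,0],[-0.16,0,-0.004,-0.64,0],[-0.16,0,-0.004,-0.64,0],[-0.16,0,-0.004,-0.64,0],[-0.16,0,-0.004,-0.64,0],[-0.16,0,-0.004,-0.64,0],[1,0,-0.004,-0.64,0],[1,0,-0.004,-0.64,0],[1,0,-0.004,-0.64,0],[1,0,-0.004,-0.64,0],[1,0,-0.004,-0.64,0]]
  ],
  "force": 30
}}

```text
t: 17.25
tool_pos: [0.5085, 0.1302, 0.1188]
orientation: [3.135, 0.195, 0.0]
force: [-0.7, -1.3, 2.0]
opening: 0.0374
gripper_force: 30.0
```

Request:
{"fn": "send_rows", "kwargs": {
  "plan": [
    [[1,0,0,0.15,0],[1,0,0,0.3,0],[1,0,0,0.45,0],[1,0,0,0.6,0],[1,0,0,0.6,0],[1,0,0,0.6,0],[1,0,0,0.6,0],[1,0,0,0.6,0]]
  ]
}}

```text
t: 17.92
tool_pos: [0.5074, 0.1301, 0.2366]
orientation: [3.135, 0.195, -0.005]
force: [-0.8, 0.2, -0.7]
opening: 0.0376
gripper_force: 30.0
```

Run:
```python
from h import *
s=st();C=cam('wrist');held(C,s)
```

```text
17.9167 [0.5074 0.1301 0.2366] 7.12 0.0376 [-0.8  0.2 -0.7]
held: top -7.5 front 26.9 (28 = centred)
```

Request:
{"fn": "send_rows", "kwargs": {
  "plan": [
    [[1,-0.02,-0.18,0,-0.05],[1,-0.04,-0.36,0,-0.1],[1,-0.06,-0.54,0,-0.165],[1,-0.06,-0.59,0,-0.165]]
  ]
}}

```text
t: 18.3
tool_pos: [0.495, 0.0085, 0.2371]
orientation: [3.139, -0.086, -0.005]
force: [-0.2, -0.6, -0.9]
opening: 0.0375
gripper_force: 30.0
```

Request:
{"fn": "send_rows", "kwargs": {
  "plan": [
    [[1,-0.02,-0.18,0,-0.05],[1,-0.04,-0.36,0,-0.1],[1,-0.062,-0.54,0,-0.166],[1,-0.062,-0.592,0,-0.166],[1,-0.062,-0.592,0,-0.166],[1,-0.062,-0.592,0,-0.166],[1,-0.062,-0.592,0,-0.166],[1,-0.062,-0.592,-0.15,-0.166],[1,-0.062,-0.592,-0.3,-0.166],[1,-0.062,-0.592,-0.45,-0.166],[1,-0.062,-0.592,-0.6,-0.166],[1,-0.062,-0.592,-0.72,-0.166],[1,-0.062,-0.592,-0.77,-0.166],[1,-0.062,-0.592,-0.77,-0.166],[1,-0.062,-0.592,-0.77,-0.166],[1,-0.062,-0.592,-0.77,-0.166],[1,-0.062,-0.592,-0.77,-0.166],[1,-0.062,-0.592,-0.77,-0.166]]
  ]
}}

```text
t: 19.8
tool_pos: [0.4854, -0.1065, 0.0865]
orientation: [3.122, -0.348, 0.005]
force: [0.1, -0.1, -0.2]
opening: 0.0378
gripper_force: 30.0
```

Run:
```python
from h import *
s=st();C=cam('wrist');held(C,s)
```

```text
19.8 [ 0.4854 -0.1065  0.0865] 167.27 0.0378 [ 0.1 -0.1 -0.2]
held: top -7.3 front 26.6 (28 = centred)
```

Request:
{"fn": "send_rows", "kwargs": {
  "plan": [
    [[1,0,0,0,0],[1,0,0,0,0],[1,0,0,0,0],[1,0,0,-0.04,0],[1,0,0,-0.07,0],[1,0,0,-0.1,0],[1,0,0,-0.115,0],[1,0,0,-0.115,0],[1,0,0,-0.115,0],[1,0,0,-0.115,0],[1,0,0,-0.115,0],[1,0,0,-0.115,0]]
  ]
}}

```text
t: 20.85
tool_pos: [0.4841, -0.1062, 0.0619]
orientation: [3.122, -0.349, 0.0]
force: [0.5, 0.0, -0.9]
opening: 0.0373
gripper_force: 30.0
```

Request:
{"fn": "send_rows", "kwargs": {
  "plan": [
    [[-0.16,0,0,0,0],[-0.16,0,0,0,0],[-0.16,0,0,0,0],[-0.16,0,0,0,0],[-0.16,0,0,0.1,0],[-0.16,0,0,0.2,0],[1,0,0,0.2,0],[1,0,0,0.2,0],[1,0,0,0.2,0],[1,0,0,0.2,0],[1,0,0,0.2,0],[1,0,0,0.1,0],[1,0,0,0.04,0],[1,0,0,0,0],[1,0,0,-0.02,0],[1,0,0,-0.02,0],[1,0,0,-0.02,0],[1,0,0,-0.02,0],[1,0,0,-0.025,0],[1,0,0,-0.025,0]]
  ]
}}

```text
t: 22.52
tool_pos: [0.4838, -0.1061, 0.0572]
orientation: [-3.122, 0.348, 0.001]
force: [-5.7, 1.8, 11.0]
opening: 0.0006
gripper_force: 5.1
```

Request:
{"fn": "send_rows", "kwargs": {
  "plan": [
    [[1,0,0,-0.01,0],[1,0,0,-0.01,0],[1,0,0,-0.01,0],[1,0,0,0.1,0],[1,0,0,0.3,0],[1,0,0,0.5,0],[1,0,0,0.7,0],[1,0,0,0.9,0],[1,0,0,0.95,0],[1,0,0,0.95,0],[1,0,0,0.95,0]]
  ]
}}

```text
t: 23.43
tool_pos: [0.4843, -0.1063, 0.2466]
orientation: [3.122, -0.349, 0.002]
force: [-0.4, -0.7, 0.2]
opening: 0.0003
gripper_force: 0.0
```

Request:
{"fn": "send_rows", "kwargs": {
  "plan": [
    [[-0.16,0.06,0.18,0,0.05],[-0.16,0.12,0.36,0,0.086],[-0.16,0.18,0.54,0,0.086],[-0.16,0.213,0.698,0,0.086]]
  ]
}}

```text
t: 23.77
tool_pos: [0.5259, 0.0353, 0.2434]
orientation: [-3.134, 0.208, 0.007]
force: [0.7, -0.2, 0.0]
opening: 0.0228
gripper_force: 0.0
```

Request:
{"fn": "send_rows", "kwargs": {
  "plan": [
    [[-0.16,0.06,0.18,0,0.05],[-0.16,0.12,0.36,0,0.086],[-0.16,0.18,0.54,0,0.086],[-0.16,0.213,0.698,0,0.086],[-0.16,0.213,0.698,0,0.086],[-0.16,0.213,0.698,0,0.086],[-0.16,0.213,0.698,0,0.086],[-0.16,0.213,0.698,0,0.086],[-0.16,0.213,0.698,0,0.086],[-0.16,0.213,0.698,0,0.086]]
  ]
}}

```text
t: 24.6
tool_pos: [0.5692, 0.1718, 0.2465]
orientation: [3.141, -0.069, -0.0]
force: [-0.4, -0.0, -0.2]
opening: 0.0539
gripper_force: 0.0
```

Run:
```python
from h import *
s=st();C=cam('wrist');modules(C)
```

```text
24.6 [0.5692 0.1718 0.2465] 177.49 0.0539 [-0.4 -0.  -0.2]
obj px [135. 258.] c [530.3 312.7] size [ 8.9 38.3] ang 87.9 hue 107.0
obj px [ 77. 243.] c [546.3 365.4] size [ 7.6 37.6] ang 1.6 hue 18.0
obj px [176. 219.] c [564.8 269. ] size [38.3 56. ] ang 174.0 hue 107.0
obj px [284. 211.] c [569.3 172.7] size [37.8 55.5] ang 177.5 hue 111.0
obj px [ 64. 185.] c [599.8 366.1] size [ 9.2 66.3] ang 1.7 hue 18.0
```

Request:
{"fn": "send_rows", "kwargs": {
  "plan": [
    [[-0.16,0,0,-0.15,0],[-0.16,0,0,-0.3,0],[-0.16,0,0,-0.45,0],[-0.16,0,0,-0.56,0],[-0.16,0,0,-0.64,0],[-0.16,0,0,-0.64,0],[-0.16,0,0,-0.64,0],[-0.16,0,0,-0.64,0],[-0.16,0,0,-0.64,0],[-0.16,0,0,-0.64,0],[-0.16,0,0,-0.64,0],[1,0,0,-0.64,0],[1,0,0,-0.64,0],[1,0,0,-0.64,0],[1,0,0,-0.64,0],[1,0,0,-0.64,0]]
  ],
  "force": 30
}}

```text
t: 25.98
tool_pos: [0.5693, 0.173, 0.1188]
orientation: [3.141, -0.066, 0.0]
force: [-0.5, -0.2, 2.0]
opening: 0.0378
gripper_force: 30.0
```

Request:
{"fn": "send_rows", "kwargs": {
  "plan": [
    [[1,0,0,0.15,0],[1,0,0,0.3,0],[1,0,0,0.45,0],[1,0,0,0.6,0],[1,0,0,0.6,0],[1,0,0,0.6,0],[1,0,0,0.6,0],[1,0,0,0.6,0]]
  ]
}}

```text
t: 26.65
tool_pos: [0.5682, 0.1728, 0.2365]
orientation: [3.14, -0.066, -0.005]
force: [-0.1, -0.2, -0.6]
opening: 0.0378
gripper_force: 30.0
```

Run:
```python
from h import *
s=st();C=cam('wrist');held(C,s)
```

```text
26.65 [0.5682 0.1728 0.2365] 177.58 0.0378 [-0.1 -0.2 -0.6]
held: top -7.5 front 27.2 (28 = centred)
```

Request:
{"fn": "send_rows", "kwargs": {
  "plan": [
    [[1,-0.02,-0.18,0,-0.05],[1,-0.04,-0.36,0,-0.086],[1,-0.042,-0.54,0,-0.086],[1,-0.042,-0.737,0,-0.086]]
  ]
}}

```text
t: 27.03
tool_pos: [0.5596, 0.0249, 0.2369]
orientation: [-3.135, 0.206, 0.004]
force: [0.8, 0.5, 0.3]
opening: 0.0375
gripper_force: 30.0
```

Request:
{"fn": "send_rows", "kwargs": {
  "plan": [
    [[1,-0.02,-0.18,0,-0.05],[1,-0.042,-0.36,0,-0.086],[1,-0.042,-0.54,0,-0.086],[1,-0.042,-0.737,0,-0.086],[1,-0.042,-0.737,0,-0.086],[1,-0.042,-0.737,0,-0.086],[1,-0.042,-0.737,0,-0.086],[1,-0.042,-0.737,-0.15,-0.086],[1,-0.042,-0.737,-0.3,-0.086],[1,-0.042,-0.737,-0.45,-0.086],[1,-0.042,-0.737,-0.6,-0.086],[1,-0.042,-0.737,-0.72,-0.086],[1,-0.042,-0.737,-0.77,-0.086],[1,-0.042,-0.737,-0.77,-0.086],[1,-0.042,-0.737,-0.77,-0.086],[1,-0.042,-0.737,-0.77,-0.086],[1,-0.042,-0.737,-0.77,-0.086],[1,-0.042,-0.737,-0.77,-0.086],[1,-0.042,-0.737,-0.77,-0.086],[1,-0.042,-0.737,-0.77,-0.086]]
  ]
}}

```text
t: 28.7
tool_pos: [0.5529, -0.122, 0.0855]
orientation: [3.122, -0.349, 0.002]
force: [-0.2, 0.3, -0.4]
opening: 0.0375
gripper_force: 30.0
```

Run:
```python
from h import *
s=st();C=cam('wrist');held(C,s)
```

```text
28.7 [ 0.5529 -0.122   0.0855] 167.25 0.0375 [-0.2  0.3 -0.4]
held: top -7.4 front 27.1 (28 = centred)
```

Request:
{"fn": "send_rows", "kwargs": {
  "plan": [
    [[1,0,0,0,0],[1,0,0,0,0],[1,0,0,-0.04,0],[1,0,0,-0.07,0],[1,0,0,-0.1,0],[1,0,0,-0.115,0],[1,0,0,-0.115,0],[1,0,0,-0.115,0],[1,0,0,-0.115,0],[1,0,0,-0.115,0],[1,0,0,-0.115,0]]
  ]
}}

```text
t: 29.67
tool_pos: [0.5527, -0.1219, 0.0621]
orientation: [3.122, -0.349, 0.001]
force: [0.4, -0.0, 0.4]
opening: 0.0375
gripper_force: 30.0
```

Request:
{"fn": "send_rows", "kwargs": {
  "plan": [
    [[-0.16,0,0,0,0],[-0.16,0,0,0,0],[-0.16,0,0,0,0],[-0.16,0,0,0,0],[-0.16,0,0,0.1,0],[-0.16,0,0,0.2,0],[1,0,0,0.2,0],[1,0,0,0.2,0],[1,0,0,0.2,0],[1,0,0,0.2,0],[1,0,0,0.2,0],[1,0,0,0.1,0],[1,0,0,0.04,0],[1,0,0,0,0],[1,0,0,-0.02,0],[1,0,0,-0.02,0],[1,0,0,-0.02,0],[1,0,0,-0.02,0],[1,0,0,-0.025,0],[1,0,0,-0.025,0]]
  ]
}}

```text
t: 31.33
tool_pos: [0.5522, -0.1217, 0.0573]
orientation: [-3.122, 0.348, 0.001]
force: [-5.9, 1.4, 10.3]
opening: 0.0002
gripper_force: 4.9
```

Request:
{"fn": "send_rows", "kwargs": {
  "plan": [
    [[1,0,0,-0.01,0],[1,0,0,-0.01,0],[1,0,0,-0.01,0],[1,0,0,0.1,0],[1,0,0,0.3,0],[1,0,0,0.5,0],[1,0,0,0.7,0],[1,0,0,0.9,0],[1,0,0,0.95,0],[1,0,0,0.95,0],[1,0,0,0.95,0]]
  ]
}}

```text
t: 32.25
tool_pos: [0.5528, -0.1219, 0.2469]
orientation: [3.122, -0.349, 0.002]
force: [0.1, -0.1, -0.9]
opening: 0.0006
gripper_force: 0.0
```

Request:
{"fn": "send_rows", "kwargs": {
  "plan": [
    [[-0.16,-0.03,0.2,0,0.05],[-0.16,-0.06,0.4,0,0.099],[-0.16,-0.08,0.6,0,0.099],[-0.16,-0.08,0.8,0,0.099],[-0.16,-0.08,0.9,0,0.099]]
  ]
}}

```text
t: 32.67
tool_pos: [0.5344, 0.062, 0.2435]
orientation: [-3.135, 0.183, 0.007]
force: [-0.4, -0.5, -0.4]
opening: 0.0293
gripper_force: 0.0
```

Request:
{"fn": "send_rows", "kwargs": {
  "plan": [
    [[-0.16,-0.03,0.2,0,0.05],[-0.16,-0.06,0.4,0,0.099],[-0.16,-0.08,0.6,0,0.099],[-0.16,-0.08,0.7,0,0.099]]
  ]
}}

```text
t: 33.0
tool_pos: [0.5179, 0.2018, 0.2434]
orientation: [-3.141, 0.019, 0.008]
force: [0.2, -0.3, -0.3]
opening: 0.0523
gripper_force: 0.0
```

Request:
{"fn": "send_rows", "kwargs": {
  "plan": [
    [[-0.16,-0.03,0.2,0,0.05],[-0.16,-0.06,0.4,0,0.099],[-0.16,-0.08,0.565,0,0.099],[-0.16,-0.08,0.565,0,0.099],[-0.16,-0.08,0.565,0,0.099],[-0.16,-0.08,0.565,0,0.099],[-0.16,-0.08,0.565,0,0.099],[-0.16,-0.08,0.565,0,0.099],[-0.16,-0.08,0.565,0,0.099]]
  ]
}}

```text
t: 33.75
tool_pos: [0.5048, 0.3101, 0.2464]
orientation: [3.138, 0.136, -0.0]
force: [0.0, 0.1, -1.1]
opening: 0.0539
gripper_force: 0.0
```

Run:
```python
from h import *
s=st();C=cam('wrist');modules(C)
```

```text
33.75 [0.5048 0.3101 0.2464] 4.98 0.0539 [ 0.   0.1 -1.1]
obj px [282. 209.] c [504.  311.7] size [37.9 55.5] ang 5.0 hue 110.0
obj px [542. 198.] c [534.1  77.2] size [ 11.5 145.2] ang 1.3 hue 18.0
obj px [338. 145.] c [564.1 269.8] size [38.3 56.2] ang 174.7 hue 108.0
```

Aligned (A at 504.0,311.7). Grip and lift.

Request:
{"fn": "send_rows", "kwargs": {
  "plan": [
    [[-0.16,0,0,-0.15,0],[-0.16,0,0,-0.3,0],[-0.16,0,0,-0.45,0],[-0.16,0,0,-0.56,0],[-0.16,0,0,-0.64,0],[-0.16,0,0,-0.64,0],[-0.16,0,0,-0.64,0],[-0.16,0,0,-0.64,0],[-0.16,0,0,-0.64,0],[-0.16,0,0,-0.64,0],[-0.16,0,0,-0.64,0],[1,0,0,-0.64,0],[1,0,0,-0.64,0],[1,0,0,-0.64,0],[1,0,0,-0.64,0],[1,0,0,-0.64,0]]
  ],
  "force": 30
}}

```text
t: 35.13
tool_pos: [0.5045, 0.3112, 0.1188]
orientation: [3.138, 0.139, 0.0]
force: [-0.5, -0.4, 1.3]
opening: 0.0376
gripper_force: 30.0
```

Request:
{"fn": "send_rows", "kwargs": {
  "plan": [
    [[1,0,0,0.15,0],[1,0,0,0.3,0],[1,0,0,0.45,0],[1,0,0,0.6,0],[1,0,0,0.6,0],[1,0,0,0.6,0],[1,0,0,0.6,0],[1,0,0,0.6,0]]
  ]
}}

```text
t: 35.8
tool_pos: [0.5035, 0.3108, 0.2365]
orientation: [3.137, 0.139, -0.005]
force: [-0.5, 0.4, -0.9]
opening: 0.0377
gripper_force: 30.0
```

Run:
```python
from h import *
s=st();C=cam('wrist');held(C,s)
```

```text
35.8 [0.5035 0.3108 0.2365] 5.08 0.0377 [-0.5  0.4 -0.9]
held: top -7.5 front 27.3 (28 = centred)
```

Request:
{"fn": "send_rows", "kwargs": {
  "plan": [
    [[1,-0.03,-0.18,0,-0.05],[1,-0.06,-0.36,0,-0.099],[1,-0.072,-0.54,0,-0.099],[1,-0.072,-0.72,0,-0.099],[1,-0.072,-0.9,0,-0.099]]
  ]
}}

```text
t: 36.27
tool_pos: [0.4888, 0.1297, 0.237]
orientation: [3.141, -0.022, -0.004]
force: [1.1, -0.1, -0.8]
opening: 0.0377
gripper_force: 30.0
```

Request:
{"fn": "send_rows", "kwargs": {
  "plan": [
    [[1,-0.03,-0.18,0,-0.05],[1,-0.06,-0.36,0,-0.099],[1,-0.072,-0.54,0,-0.099],[1,-0.072,-0.72,0,-0.099],[1,-0.072,-0.9,0,-0.099]]
  ]
}}

```text
t: 36.68
tool_pos: [0.4744, -0.0503, 0.2373]
orientation: [-3.136, 0.186, 0.003]
force: [1.0, 0.4, -0.8]
opening: 0.0374
gripper_force: 30.0
```

Request:
{"fn": "send_rows", "kwargs": {
  "plan": [
    [[1,-0.03,-0.18,0,-0.05],[1,-0.06,-0.36,0,-0.099],[1,-0.073,-0.54,0,-0.099],[1,-0.073,-0.72,0,-0.099],[1,-0.073,-0.796,0,-0.099],[1,-0.073,-0.796,0,-0.099],[1,-0.073,-0.796,0,-0.099],[1,-0.073,-0.796,-0.15,-0.099],[1,-0.073,-0.796,-0.3,-0.099],[1,-0.073,-0.796,-0.45,-0.099],[1,-0.073,-0.796,-0.6,-0.099],[1,-0.073,-0.796,-0.72,-0.099],[1,-0.073,-0.796,-0.77,-0.099],[1,-0.073,-0.796,-0.77,-0.099],[1,-0.073,-0.796,-0.77,-0.099],[1,-0.073,-0.796,-0.77,-0.099],[1,-0.073,-0.796,-0.77,-0.099],[1,-0.073,-0.796,-0.77,-0.099],[1,-0.073,-0.796,-0.77,-0.099],[1,-0.073,-0.796,-0.77,-0.099]]
  ]
}}

```text
t: 38.35
tool_pos: [0.4615, -0.2082, 0.0854]
orientation: [3.122, -0.349, 0.002]
force: [0.3, -0.0, 0.1]
opening: 0.0375
gripper_force: 30.0
```

Run:
```python
from h import *
s=st();C=cam('wrist');held(C,s)
```

```text
38.35 [ 0.4615 -0.2082  0.0854] 167.25 0.0375 [ 0.3 -0.   0.1]
held: top -7.3 front 26.9 (28 = centred)
```

Request:
{"fn": "send_rows", "kwargs": {
  "plan": [
    [[1,0,0,0,0],[1,0,0,0,0],[1,0,0,-0.04,0],[1,0,0,-0.07,0],[1,0,0,-0.1,0],[1,0,0,-0.115,0],[1,0,0,-0.115,0],[1,0,0,-0.115,0],[1,0,0,-0.115,0],[1,0,0,-0.115,0],[1,0,0,-0.115,0]]
  ]
}}

```text
t: 39.32
tool_pos: [0.4613, -0.2081, 0.062]
orientation: [3.122, -0.349, 0.001]
force: [0.8, 1.1, -1.5]
opening: 0.0376
gripper_force: 30.0
```

```bash
python3 -c "
from h import *
s=st()"
```

```text
39.3167 [ 0.4613 -0.2081  0.062 ] 167.26 0.0376 [ 0.8  1.1 -1.5]
```

Request:
{"fn": "send_rows", "kwargs": {
  "plan": [
    [[-0.16,0,0,0,0],[-0.16,0,0,0,0],[-0.16,0,0,0,0],[-0.16,0,0,0,0],[-0.16,0,0,0.1,0],[-0.16,0,0,0.2,0],[1,0,0,0.2,0],[1,0,0,0.2,0],[1,0,0,0.2,0],[1,0,0,0.2,0],[1,0,0,0.2,0],[1,0,0,0.1,0],[1,0,0,0.04,0],[1,0,0,0,0],[1,0,0,-0.02,0],[1,0,0,-0.02,0],[1,0,0,-0.02,0],[1,0,0,-0.02,0],[1,0,0,-0.025,0],[1,0,0,-0.025,0]]
  ]
}}

```text
t: 40.98
tool_pos: [0.4609, -0.2079, 0.0573]
orientation: [-3.122, 0.348, 0.001]
force: [-4.3, 2.1, 8.7]
opening: 0.0004
gripper_force: 5.0
```

Request:
{"fn": "send_rows", "kwargs": {
  "plan": [
    [[1,0,0,-0.01,0],[1,0,0,-0.01,0],[1,0,0,-0.01,0],[1,0,0,0.1,0],[1,0,0,0.3,0],[1,0,0,0.5,0],[1,0,0,0.7,0],[1,0,0,0.9,0],[1,0,0,0.95,0],[1,0,0,0.95,0],[1,0,0,0.95,0]]
  ]
}}

```text
t: 41.9
tool_pos: [0.4613, -0.2081, 0.2467]
orientation: [3.122, -0.348, 0.002]
force: [0.7, -0.4, -1.7]
opening: 0.0004
gripper_force: 0.0
```

Request:
{"fn": "send_rows", "kwargs": {
  "plan": [
    [[-0.16,0.04,0.18,0,0.04],[-0.16,0.08,0.36,0,0.04],[-0.16,0.12,0.54,0,0.04],[-0.16,0.16,0.72,0,0.04],[-0.16,0.172,0.796,0,0.04]]
  ]
}}

```text
t: 42.32
tool_pos: [0.4945, -0.0448, 0.2434]
orientation: [-3.127, 0.28, 0.007]
force: [0.7, 0.2, -0.2]
opening: 0.0291
gripper_force: 0.0
```

Request:
{"fn": "send_rows", "kwargs": {
  "plan": [
    [[-0.16,0.04,0.18,0,0.04],[-0.16,0.08,0.36,0,0.04],[-0.16,0.12,0.54,0,0.04],[-0.16,0.16,0.72,0,0.04],[-0.16,0.172,0.796,0,0.04]]
  ]
}}

```text
t: 42.73
tool_pos: [0.5286, 0.1143, 0.2432]
orientation: [-3.134, 0.214, 0.007]
force: [0.9, 0.4, -0.3]
opening: 0.0535
gripper_force: 0.0
```

Request:
{"fn": "send_rows", "kwargs": {
  "plan": [
    [[-0.16,0.04,0.18,0,0.04],[-0.16,0.08,0.36,0,0.04],[-0.16,0.12,0.54,0,0.04],[-0.16,0.16,0.72,0,0.04],[-0.16,0.173,0.797,0,0.041],[-0.16,0.173,0.797,0,0.041],[-0.16,0.173,0.797,0,0.041],[-0.16,0.173,0.797,0,0.041],[-0.16,0.173,0.797,0,0.041],[-0.16,0.173,0.797,0,0.041]]
  ]
}}

```text
t: 43.57
tool_pos: [0.5644, 0.2685, 0.2463]
orientation: [3.137, -0.153, -0.001]
force: [-0.5, -0.6, 0.0]
opening: 0.0538
gripper_force: 0.0
```

Run:
```python
from h import *
s=st();C=cam('wrist');modules(C)
```

```text
43.5667 [0.5644 0.2685 0.2463] 174.43 0.0538 [-0.5 -0.6  0. ]
obj px [495. 228.] c [527.9  77.1] size [ 7.4 65. ] ang 0.6 hue 18.0
obj px [283. 209.] c [564.5 269.4] size [37.8 55.4] ang 174.4 hue 111.0
obj px [498. 149.] c [599.7  78.1] size [ 7.5 76.4] ang 1.3 hue 18.0
```

Request:
{"fn": "send_rows", "kwargs": {
  "plan": [
    [[-0.16,0,0,-0.15,0],[-0.16,0,0,-0.3,0],[-0.16,0,0,-0.45,0],[-0.16,0,0,-0.56,0],[-0.16,0,0,-0.64,0],[-0.16,0,0,-0.64,0],[-0.16,0,0,-0.64,0],[-0.16,0,0,-0.64,0],[-0.16,0,0,-0.64,0],[-0.16,0,0,-0.64,0],[-0.16,0,0,-0.64,0],[1,0,0,-0.64,0],[1,0,0,-0.64,0],[1,0,0,-0.64,0],[1,0,0,-0.64,0],[1,0,0,-0.64,0]]
  ],
  "force": 30
}}

```text
t: 44.95
tool_pos: [0.5645, 0.2698, 0.1188]
orientation: [3.138, -0.15, 0.0]
force: [-0.3, 0.2, 1.6]
opening: 0.0375
gripper_force: 30.0
```

Request:
{"fn": "send_rows", "kwargs": {
  "plan": [
    [[1,0,0,0.15,0],[1,0,0,0.3,0],[1,0,0,0.45,0],[1,0,0,0.6,0],[1,0,0,0.6,0],[1,0,0,0.6,0],[1,0,0,0.6,0],[1,0,0,0.6,0]]
  ]
}}

```text
t: 45.62
tool_pos: [0.5635, 0.2695, 0.2364]
orientation: [3.137, -0.15, -0.005]
force: [0.2, -0.0, -1.0]
opening: 0.0379
gripper_force: 30.0
```

Run:
```python
from h import *
s=st();C=cam('wrist');held(C,s)
```

```text
45.6167 [0.5635 0.2695 0.2364] 174.52 0.0379 [ 0.2 -0.  -1. ]
held: top -7.4 front 27.4 (28 = centred)
```

Request:
{"fn": "send_rows", "kwargs": {
  "plan": [
    [[1,-0.03,-0.18,0,-0.04],[1,-0.058,-0.36,0,-0.04],[1,-0.058,-0.54,0,-0.04],[1,-0.058,-0.72,0,-0.04],[1,-0.058,-0.822,0,-0.04]]
  ]
}}

```text
t: 46.08
tool_pos: [0.5518, 0.1022, 0.2369]
orientation: [3.132, -0.218, -0.004]
force: [-0.2, 0.0, -0.2]
opening: 0.0375
gripper_force: 30.0
```

Request:
{"fn": "send_rows", "kwargs": {
  "plan": [
    [[1,-0.03,-0.18,0,-0.04],[1,-0.058,-0.36,0,-0.04],[1,-0.058,-0.54,0,-0.04],[1,-0.058,-0.72,0,-0.04],[1,-0.058,-0.822,0,-0.04]]
  ]
}}

```text
t: 46.5
tool_pos: [0.5401, -0.0622, 0.2371]
orientation: [3.128, -0.284, -0.004]
force: [0.8, -0.0, -0.6]
opening: 0.0376
gripper_force: 30.0
```

Request:
{"fn": "send_rows", "kwargs": {
  "plan": [
    [[1,-0.03,-0.18,0,-0.041],[1,-0.059,-0.36,0,-0.041],[1,-0.059,-0.54,0,-0.041],[1,-0.059,-0.72,0,-0.041],[1,-0.059,-0.822,0,-0.041],[1,-0.059,-0.822,0,-0.041],[1,-0.059,-0.822,0,-0.041],[1,-0.059,-0.822,-0.15,-0.041],[1,-0.059,-0.822,-0.3,-0.041],[1,-0.059,-0.822,-0.45,-0.041],[1,-0.059,-0.822,-0.6,-0.041],[1,-0.059,-0.822,-0.72,-0.041],[1,-0.059,-0.822,-0.77,-0.041],[1,-0.059,-0.822,-0.77,-0.041],[1,-0.059,-0.822,-0.77,-0.041],[1,-0.059,-0.822,-0.77,-0.041],[1,-0.059,-0.822,-0.77,-0.041],[1,-0.059,-0.822,-0.77,-0.041],[1,-0.059,-0.822,-0.77,-0.041],[1,-0.059,-0.822,-0.77,-0.041]]
  ]
}}

```text
t: 48.17
tool_pos: [0.5299, -0.2237, 0.0855]
orientation: [3.122, -0.349, 0.002]
force: [0.5, 0.1, -0.4]
opening: 0.0377
gripper_force: 30.0
```

Run:
```python
from h import *
s=st();C=cam('wrist');held(C,s)
```

```text
48.1667 [ 0.5299 -0.2237  0.0855] 167.25 0.0377 [ 0.5  0.1 -0.4]
held: top -7.3 front 27.3 (28 = centred)
```

Request:
{"fn": "send_rows", "kwargs": {
  "plan": [
    [[1,0,0,0,0],[1,0,0,0,0],[1,0,0,-0.04,0],[1,0,0,-0.07,0],[1,0,0,-0.1,0],[1,0,0,-0.115,0],[1,0,0,-0.115,0],[1,0,0,-0.115,0],[1,0,0,-0.115,0],[1,0,0,-0.115,0],[1,0,0,-0.115,0]]
  ]
}}

```text
t: 49.13
tool_pos: [0.5297, -0.2235, 0.0621]
orientation: [3.122, -0.349, 0.001]
force: [0.6, 0.5, -1.3]
opening: 0.0375
gripper_force: 30.0
```

```bash
python3 -c "
from h import *
s=st()"
```

```text
49.1333 [ 0.5297 -0.2235  0.0621] 167.26 0.0375 [ 0.6  0.5 -1.3]
```

Request:
{"fn": "send_rows", "kwargs": {
  "plan": [
    [[-0.16,0,0,0,0],[-0.16,0,0,0,0],[-0.16,0,0,0,0],[-0.16,0,0,0,0],[-0.16,0,0,0.1,0],[-0.16,0,0,0.2,0],[1,0,0,0.2,0],[1,0,0,0.2,0],[1,0,0,0.2,0],[1,0,0,0.2,0],[1,0,0,0.2,0],[1,0,0,0.1,0],[1,0,0,0.04,0],[1,0,0,0,0],[1,0,0,-0.02,0],[1,0,0,-0.02,0],[1,0,0,-0.02,0],[1,0,0,-0.02,0],[1,0,0,-0.025,0],[1,0,0,-0.025,0]]
  ]
}}

```text
t: 50.8
tool_pos: [0.5292, -0.2233, 0.0573]
orientation: [-3.122, 0.349, 0.001]
force: [-5.8, 2.8, 10.1]
opening: 0.0003
gripper_force: 4.8
```

Request:
{"fn": "send_rows", "kwargs": {
  "plan": [
    [[1,0,0,-0.01,0],[1,0,0,-0.01,0],[1,0,0,-0.01,0],[1,0,0,0.1,0],[1,0,0,0.3,0],[1,-0.1,0.1,0.5,0],[1,-0.2,0.2,0.7,0],[1,-0.3,0.25,0.9,0],[1,-0.4,0.25,0.95,0],[1,-0.4,0.25,0.95,0],[1,-0.4,0.25,0.95,0],[1,-0.4,0.25,0.95,0],[1,-0.4,0.25,0.95,0]]
  ]
}}

```text
t: 51.88
tool_pos: [0.4491, -0.1732, 0.2449]
orientation: [-3.121, 0.349, 0.004]
force: [0.4, 0.8, -1.1]
opening: 0.0004
gripper_force: 0.0
```

Run:
```python
from h import *
s=st();C=cam('wrist');cv2.imwrite('pics/w8.png',C[0])
P=cloud(C);t=np.array([.5064,-.1648]);th=np.radians(-12.75);A=np.array([[np.cos(th),-np.sin(th)],[np.sin(th),np.cos(th)]])
L=(P[...,:2]-t)@A; rows,cols=np.indices(P.shape[:2])
hsv=cv2.cvtColor(C[0],cv2.COLOR_BGR2HSV).astype(int)
for i in range(6):
    p=np.array([(-.035,.035)[i//3],(-.052,0,.052)[i%3]])
    d=L-p;m=(abs(d[...,0])<.032)&(abs(d[...,1])<.023)&(abs(P[...,2]-.035)<.02)&(rows<262)
    b=m&(abs(hsv[...,0]-110)<14)&(hsv[...,1]>80)
    q=d[b];zz=P[b][:,2]
    c,*_=np.linalg.lstsq(np.c_[q,np.ones(len(q))],zz,rcond=None)
    r=cv2.minAreaRect((q*1000).astype(np.float32))
    print(i,len(q),'z',c[2].round(4),'slope',c[:2].round(3),'ctr',np.round(r[0],1),np.round(r[1],1))
g=(L[...,0]>.095)&(L[...,0]<.13)&(P[...,2]>.015)&(P[...,2]<.05)&(C[1]>0)
q=L[g];print('grip local',np.percentile(q,[2,50,98],axis=0).round(4),'ztop',np.percentile(P[g][:,2],[50,98]))
```

```text
51.8833 [ 0.4491 -0.1732  0.2449] 167.25 0.0004 [ 0.4  0.8 -1.1]
0 1112 z 0.0394 slope [-0.058 -0.025] ctr [-1.4 -0.6] [57.9 40.9]
1 1083 z 0.0396 slope [-0.055 -0.009] ctr [-1.  2.] [38. 57.]
2 1199 z 0.0391 slope [-0.026  0.09 ] ctr [-1.   1.8] [56.2 39.4]
3 1228 z 0.0383 slope [0.025 0.001] ctr [ 0.9 -0.5] [58.8 41. ]
4 1189 z 0.04 slope [-0.011  0.003] ctr [1.5 1.1] [40.3 57.3]
5 1337 z 0.039 slope [-0.005  0.101] ctr [0.9 1.7] [58.4 39.4]
grip local [[ 0.0964 -0.3048]
 [ 0.1099  0.0139]
 [ 0.1265  0.2574]] ztop [0.0334164  0.04681575]
```

View pics/w8.png

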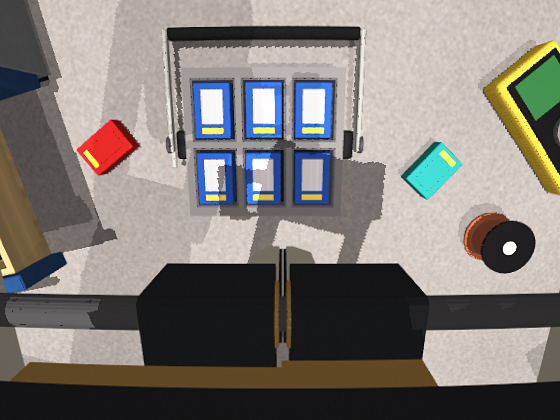

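All six modules flush (z 0.038–0.040). Handle next: grip centre ≈ (0.6156,-0.1895,0.028). I'll turn the tool 90° to close across the bar.

Request:
{"fn": "send_rows", "kwargs": {
  "plan": [
    [[0.45,0.1,-0.01,0,0.11],[0.45,0.2,-0.02,0,0.22],[0.45,0.3,-0.03,0,0.33],[0.45,0.4,-0.04,0,0.44],[0.45,0.5,-0.05,0,0.55],[0.45,0.6,-0.06,0,0.66],[0.45,0.7,-0.07,0,0.77],[0.45,0.8,-0.08,0,0.88],[0.45,0.8325,-0.0815,0,0.9]]
  ]
}}

```text
t: 52.68
tool_pos: [0.6173, -0.1895, 0.2434]
orientation: [-2.934, -1.115, 0.004]
force: [0.0, -0.2, -0.2]
opening: 0.0257
gripper_force: 0.0
```

Request:
{"fn": "send_rows", "kwargs": {
  "plan": [
    [[0.45,0,0,0,0.11],[0.45,0,0,0,0.22],[0.45,0,0,0,0.33],[0.45,0,0,-0.1,0.44],[0.45,0,0,-0.2,0.55],[0.45,0,0,-0.3,0.6],[0.45,0,0,-0.4,0.6],[0.45,0,0,-0.5,0.6],[0.45,0,0,-0.5,0.6],[0.45,0,0,-0.5,0.6],[0.45,0,0,-0.5,0.6],[0.45,0,0,-0.5,0.6],[0.45,0,0,-0.5,0.6],[0.45,0,0,-0.5,0.6]]
  ]
}}

```text
t: 53.85
tool_pos: [0.6166, -0.19, 0.1481]
orientation: [2.453, 1.96, 0.002]
force: [-0.0, -0.7, 0.3]
opening: 0.0256
gripper_force: 0.0
```

Run:
```python
from h import *
s=st();C=cam('wrist');cv2.imwrite('pics/w9.png',C[0])
P=cloud(C);t=np.array([.5064,-.1648]);th=np.radians(-12.75);A=np.array([[np.cos(th),-np.sin(th)],[np.sin(th),np.cos(th)]])
L=(P[...,:2]-t)@A
print('tcp local',(s['tool_pos'][:2]-t)@A)
for y0 in (.03,.06,.08):
    g=(abs(L[...,1]-y0)<.008)&(L[...,0]>.09)&(L[...,0]<.135)&(P[...,2]>.02)&(P[...,2]<.045)&(C[1]>0)
    q=L[g];print(y0,g.sum(),np.percentile(q[:,0],[1,99]).round(4) if g.any() else '')
```

```text
53.85 [ 0.6166 -0.19    0.1481] 77.24 0.0256 [-0.  -0.7  0.3]
tcp local [ 0.11307281 -0.00022536]
0.03 313 [0.1063 0.1186]
0.06 335 [0.1065 0.1184]
0.08 361 [0.1058 0.1183]
```

View pics/w9.png

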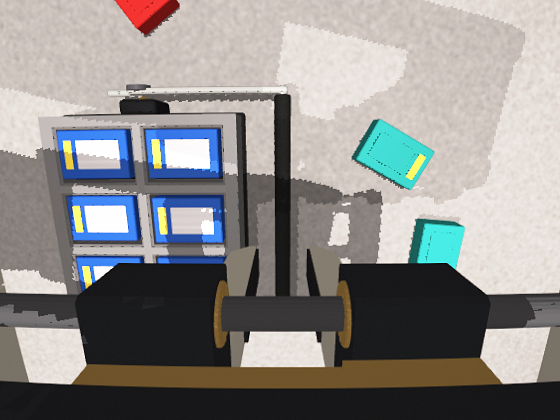

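Bar at col 283, centred between the fingers. I'll descend and grip.

Request:
{"fn": "send_rows", "kwargs": {
  "plan": [
    [[0.45,0,0,-0.1,0],[0.45,0,0,-0.2,0],[0.45,0,0,-0.3,0],[0.45,0,0,-0.4,0],[0.45,0,0,-0.5,0],[0.45,0,0,-0.57,0],[0.45,0,0,-0.59,0],[0.45,0,0,-0.59,0],[0.45,0,0,-0.59,0],[0.45,0,0,-0.59,0],[0.45,0,0,-0.59,0],[0.45,0,0,-0.59,0],[1,0,0,-0.59,0],[1,0,0,-0.59,0],[1,0,0,-0.59,0],[1,0,0,-0.59,0]]
  ],
  "force": 15
}}

```text
t: 55.23
tool_pos: [0.6168, -0.1899, 0.0291]
orientation: [2.453, 1.96, 0.002]
force: [4.3, -1.3, -1.1]
opening: 0.0128
gripper_force: 15.0
```

Run:
```python
from h import *
s=st()
r=.112;u=np.array([.9753,-.2207])
for k in range(1,20):
    a=np.radians(5*k); a=min(a,1.60)
    dx=r*(np.cos(a)-1);print(5*k,np.round(np.r_[u*dx,r*np.sin(a)]/.2,3))
```

```text
55.2333 [ 0.6168 -0.1899  0.0291] 77.25 0.0128 [ 4.3 -1.3 -1.1]
5 [-0.002  0.     0.049]
10 [-0.008  0.002  0.097]
15 [-0.019  0.004  0.145]
20 [-0.033  0.007  0.192]
25 [-0.051  0.012  0.237]
30 [-0.073  0.017  0.28 ]
35 [-0.099  0.022  0.321]
40 [-0.128  0.029  0.36 ]
45 [-0.16   0.036  0.396]
50 [-0.195  0.044  0.429]
55 [-0.233  0.053  0.459]
60 [-0.273  0.062  0.485]
65 [-0.315  0.071  0.508]
70 [-0.359  0.081  0.526]
75 [-0.405  0.092  0.541]
80 [-0.451  0.102  0.551]
85 [-0.499  0.113  0.558]
90 [-0.546  0.124  0.56 ]
95 [-0.562  0.127  0.56 ]
```

Gripped (12.8 mm). I'll swing up along the arc, to 60° first.

Request:
{"fn": "send_rows", "kwargs": {
  "plan": [
    [[1,-0.002,0,0.049,0],[1,-0.008,0.002,0.097,0],[1,-0.019,0.004,0.145,0],[1,-0.033,0.007,0.192,0],[1,-0.051,0.012,0.237,0],[1,-0.073,0.017,0.28,0],[1,-0.099,0.022,0.321,0],[1,-0.128,0.029,0.36,0],[1,-0.16,0.036,0.396,0],[1,-0.195,0.044,0.429,0],[1,-0.233,0.053,0.459,0],[1,-0.273,0.062,0.485,0],[1,-0.273,0.062,0.485,0],[1,-0.273,0.062,0.485,0]]
  ]
}}

```text
t: 56.4
tool_pos: [0.5646, -0.1782, 0.1297]
orientation: [2.448, 1.956, 0.008]
force: [6.2, 0.7, 9.8]
opening: 0.0126
gripper_force: 15.0
```

Request:
{"fn": "send_rows", "kwargs": {
  "plan": [
    [[1,-0.042,0.009,0.023,0],[1,-0.086,0.019,0.041,0],[1,-0.132,0.03,0.056,0],[1,-0.178,0.04,0.066,0],[1,-0.226,0.051,0.073,0],[1,-0.273,0.062,0.075,0],[1,-0.285,0.065,0.075,0],[1,-0.295,0.067,0.075,0],[1,-0.295,0.067,0.075,0],[1,-0.295,0.067,0.075,0],[1,-0.295,0.067,0.075,0]]
  ]
}}

```text
t: 57.32
tool_pos: [0.5072, -0.1651, 0.1429]
orientation: [2.446, 1.955, 0.011]
force: [22.3, -5.0, -5.8]
opening: 0.0127
gripper_force: 15.0
```

Run:
```python
from h import *
s=st();t=np.array([.5064,-.1648]);u=np.array([.9753,-.2207]);print('tcp local x',(s['tool_pos'][:2]-t)@u)
C=cam('top');P=cloud(C);m=(P[...,2]>.12)&(P[...,2]<.155)
L=(P[...,:2]-t)@np.array([[.9753,.2207],[-.2207,.9753]])
for sgn in(1,-1):
    g=m&(abs(sgn*L[...,1]-.08)<.02)&(abs(L[...,0])<.06);print(g.sum(),L[g].mean(0) if g.any() else '',P[g][:,2].mean() if g.any() else '')
```

```text
57.3167 [ 0.5072 -0.1651  0.1429] 77.26 0.0127 [22.3 -5.  -5.8]
tcp local x 0.000819109961571958
54 [-0.00139     0.07992987] 0.14496671120406174
0
```

At the stop, upright. I'll release and lift straight up.

Request:
{"fn": "send_rows", "kwargs": {
  "plan": [
    [[0.3,0.01,-0.002,0,0],[0.3,0.016,-0.003,0,0],[0.3,0.016,-0.003,0,0],[0.3,0.016,-0.003,0,0],[0.3,0.016,-0.003,0,0],[0.3,0.016,-0.003,0,0],[0.3,0.016,-0.003,0.05,0],[0.3,0.016,-0.003,0.1,0],[0.3,0.016,-0.003,0.2,0],[0.3,0.016,-0.003,0.35,0],[0.3,0.016,-0.003,0.5,0],[0.3,0.016,-0.003,0.65,0],[0.3,0.016,-0.003,0.65,0],[0.3,0.016,-0.003,0.65,0]]
  ]
}}

```text
t: 58.53
tool_pos: [0.507, -0.1651, 0.2747]
orientation: [2.45, 1.958, 0.005]
force: [-0.4, -0.7, -0.4]
opening: 0.0327
gripper_force: 0.0
```

Run:
```python
from h import *
s=st();C=cam('side');cv2.imwrite('pics/s2.png',C[0][150:350,150:420].repeat(2,0).repeat(2,1))
```

```text
58.5333 [ 0.507  -0.1651  0.2747] 77.26 0.0327 [-0.4 -0.7 -0.4]
```

View pics/s2.png

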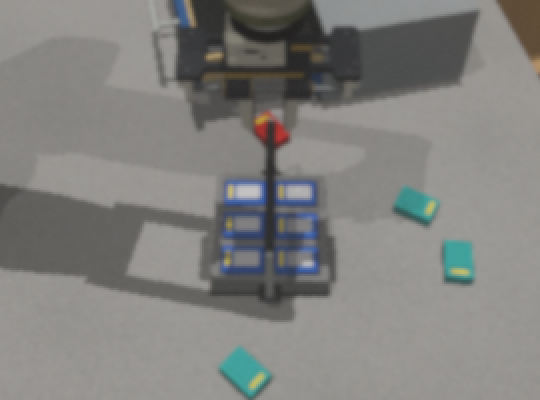

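Handle stands upright on its own (vertical bar at cols 268-274). I'll go in front of the drawer bar to push it shut.

Request:
{"fn": "send_rows", "kwargs": {
  "plan": [
    [[1,-0.07,0.19,0,0.05],[1,-0.14,0.38,0,0.106],[1,-0.21,0.57,0,0.106],[1,-0.28,0.76,0,0.106],[1,-0.375,0.965,0,0.106],[1,-0.375,0.965,0,0.106]]
  ]
}}

```text
t: 59.08
tool_pos: [0.4276, 0.0334, 0.2695]
orientation: [-2.335, -2.097, 0.001]
force: [-0.2, -0.0, -0.1]
opening: 0.0012
gripper_force: 0.0
```

Request:
{"fn": "send_rows", "kwargs": {
  "plan": [
    [[1,-0.07,0.19,0,0.05],[1,-0.14,0.38,0,0.106],[1,-0.21,0.57,0,0.106],[1,-0.28,0.76,0,0.106],[1,-0.375,0.965,0,0.106],[1,-0.375,0.965,0,0.106],[1,-0.375,0.965,-0.1,0.106],[1,-0.375,0.965,-0.25,0.106],[1,-0.375,0.965,-0.4,0.106],[1,-0.375,0.965,-0.55,0.106],[1,-0.375,0.965,-0.7,0.106],[1,-0.375,0.965,-0.76,0.106],[1,-0.375,0.965,-0.76,0.106],[1,-0.375,0.965,-0.76,0.106],[1,-0.375,0.965,-0.76,0.106]]
  ]
}}

```text
t: 60.33
tool_pos: [0.3561, 0.2215, 0.1195]
orientation: [2.222, 2.22, 0.001]
force: [0.2, -1.0, 0.4]
opening: 0.0004
gripper_force: 0.0
```

Request:
{"fn": "send_rows", "kwargs": {
  "plan": [
    [[1,0.05,0,0,0],[1,0.1,0,0,0],[1,0.15,0,0,0],[1,0.2,0,0,0],[1,0.25,0,0,0],[1,0.3,0,0,0],[1,0.35,0,0,0],[1,0.4,0,0,0],[1,0.45,0,0,0],[1,0.5,0,0,0],[1,0.55,0,0,0],[1,0.6,0,0,0],[1,0.65,0,0,0],[1,0.7,0,0,0],[1,0.75,0,0,0],[1,0.8,0,0,0],[1,0.85,0,0,0],[1,0.9,0,0,0],[1,0.93,0,0,0],[1,0.93,0,0,0]]
  ]
}}

```text
t: 62.0
tool_pos: [0.5429, 0.2213, 0.1187]
orientation: [2.222, 2.22, 0.001]
force: [-0.7, -0.2, -0.5]
opening: 0.0002
gripper_force: 0.0
```

Request:
{"fn": "send_rows", "kwargs": {
  "plan": [
    [[1,0.03,0,0,0],[1,0.05,0,0,0],[1,0.07,0,0,0],[1,0.08,0,0,0],[1,0.08,0,0,0],[1,0.08,0,0,0]]
  ]
}}

```text
t: 62.5
tool_pos: [0.5577, 0.2215, 0.1187]
orientation: [2.222, 2.221, 0.0]
force: [0.4, 0.1, -1.4]
opening: 0.0006
gripper_force: 0.0
```

Request:
{"fn": "send_rows", "kwargs": {
  "plan": [
    [[1,0.015,0,0,0],[1,0.03,0,0,0],[1,0.03,0,0,0],[1,0.03,0,0,0]]
  ]
}}

```text
t: 62.83
tool_pos: [0.5638, 0.2215, 0.1187]
orientation: [2.222, 2.221, 0.001]
force: [0.4, -0.2, 0.7]
opening: 0.0003
gripper_force: 0.0
```

Request:
{"fn": "send_rows", "kwargs": {
  "plan": [
    [[1,0.01,0,0,0],[1,0.02,0,0,0],[1,0.02,0,0,0],[1,0.02,0,0,0]]
  ]
}}

```text
t: 63.17
tool_pos: [0.5661, 0.2216, 0.1186]
orientation: [-2.22, -2.22, 0.004]
force: [-9.9, -1.8, 5.1]
opening: 0.0004
gripper_force: 4.8
```

It is at the stop with 10 N. Back away, lift and check.

Request:
{"fn": "send_rows", "kwargs": {
  "plan": [
    [[1,-0.05,0,0,0],[1,-0.15,0,0,0],[1,-0.3,0,0.05,0],[1,-0.4,0,0.2,0],[1,-0.5,0,0.4,0],[1,-0.6,0,0.6,0],[1,-0.7,0,0.8,0],[1,-0.7,0,0.9,0],[1,-0.7,0,0.9,0],[1,-0.7,0,0.9,0],[1,-0.7,0,0.9,0]]
  ]
}}

```text
t: 64.08
tool_pos: [0.4276, 0.2214, 0.298]
orientation: [2.222, 2.221, -0.0]
force: [-0.1, 0.2, -0.7]
opening: 0.0009
gripper_force: 0.0
```

Run:
```python
from h import *
s=st();C=cam('top');P=cloud(C)
A=[np.load('top0.npz')[f'arr_{i}'] for i in range(5)];Q=cloud(A)
for n,p in(('before',Q),('now',P)):
    b=(p[...,2]>.108)&(p[...,2]<.13)&(p[...,0]>.5)&(p[...,0]<.605)&(abs(p[...,1]-.222)<.03);print(n,'bar',b.sum(),p[b].mean(0) if b.any() else '')
t=np.array([.5064,-.1648]);L=(P[...,:2]-t)@np.array([[.9753,.2207],[-.2207,.9753]])
g=(abs(L[...,1])<.09)&(P[...,2]>.1)&(P[...,2]<.16)&(abs(L[...,0])<.1);print('grip',g.sum(),L[g].mean(0),P[g][:,2].max())
cv2.imwrite('pics/t9.png',cv2.resize(C[0][90:290,90:470],None,fx=2,fy=2))
```

```text
64.0833 [0.4276 0.2214 0.298 ] 89.97 0.0009 [-0.1  0.2 -0.7]
before bar 75 [0.57251404 0.22230557 0.12220629]
now bar 71 [0.58465109 0.21950831 0.1218481 ]
grip 247 [-0.00154546 -0.00045935] 0.1527940129474934
```

View pics/t9.png

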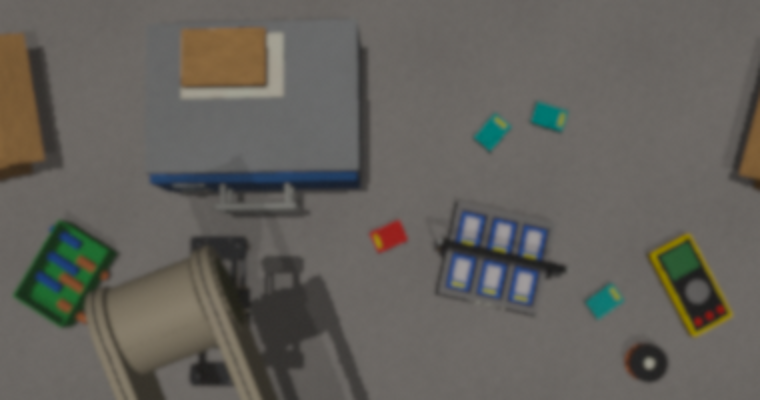

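The drawer is shut: the bar reads x=0.5847 and the shut position is about 0.584. The carry handle is upright, all pockets are full and the bystanders haven't moved, so I'm handing in.

```bash
python3 -c "
from plant import order
print(order.close_job())"
```

```text
the job is handed in; nothing more can be done
None
```

The job is handed in: all five drawer modules are packed flush, the carry handle is upright in its detent and the drawer is shut, by my own final measurements; the hand-in returned no verdict.

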